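# Clamp a tube rack on a shaker deck with a turnbuckle

## Task

Set the small tube rack upright on the shaker's deck between the two clamp pads, and let it go. Then turn the turnbuckle by its bars, so that both jaws draw in together, until both pads have gripped the rack and about a sixteenth of a turn more: held firmly, but not crushed. Leave the other things on the bench alone.

Things in the scene. Friction and masses are not known exactly. Their poses are not given: they have to be found in the camera images.
- rack_centre (a point): Centre of the loose tube rack, 25 mm above its underside: a white block 50 (x) x 100 (y) x 50 mm high; 8 capped tubes fixed in it rise 22 mm over its top (72 mm overall). x across its width, y along its length, z up. It starts on the bench left or right of the shaker. Grip it across its width.
- rack: The same rack, about 0.35 kg; origin at the centre of its underside, axes as rack_centre.
- shaker: Fixed laboratory shaker with a flat aluminium deck 290 x 300 mm, top 85 mm above the bench. Origin at bench height. Axes, used also by the next entries: x from the turnbuckle (robot's side) to the rack place, y along the turnbuckle, which is the line on which the jaws close, z up.
- rack_place (a point): Where the rack belongs: point on the deck's top, half-way between the jaws. The rack stands here upright, centred within some 5 mm along y and 12 mm along x, its length along y (either way round). A grip across x has room: the turnbuckle's axis is 160 mm off in -x, nothing stands in +x.
- screw_axis (a point): Centre of the turnbuckle, on its axis, 68 mm above the deck; it does not turn. A steel sleeve (76 mm long, radius 13, middle collar 19 mm) lies along y; rods of opposite hand run from it to the jaws. At y = 0 four bars (radius 4 mm) at right angles stand out in the x-z plane, each with a ball of radius 9 mm, ball centre 52 mm from the axis. Push an upper ball in +x, then take the next bar.
- turnbuckle (a joint): Its angle about +y, rad. Ball k = 0..3 is at screw_axis + 0.052 m (sin a, 0, cos a), a = angle + k pi/2: growing moves upper balls to +x and tightens, each jaw going in 26 mm a turn (4.14 mm per rad). It stays where left. Free turning takes 0.40 N m (8 N at a ball); gripping adds 0.0083 N m per newton of pad force, so about 0.65 N m (12 N at a ball) when rightly tight.
- jaw_left: Jaw at +y: upright aluminium bar, 14 mm thick, 49 mm high. Origin on its inner face at deck height, opposite the rack place. A rubber pad (44 mm wide, 30 high, centre 26 mm above the deck) on a stem stands out from that face by 11 to 21 mm, set by hand, not measured. Each pad yields 1 mm per 18 N. Right is 18 to 42 N (0.24 to 0.56 rad past both pads' first touch); over 60 N crushes the rack.
- jaw_right: Jaw at -y, mirror image of the left one; its pad stands out by its own unknown 11 to 21 mm. The pad that touches first slides the rack along the deck (2 to 3 N) until the other touches too.
- tip_box: Bystander: grey pipette-tip box 85 x 120 x 62 mm, clear lid, on the other side of the shaker. Origin at the centre of its underside. Leave it.
- reagent_bottle: Bystander: amber bottle, radius 32 mm, 150 mm high. Origin at the centre of its underside. Leave it.
- beaker: Bystander: glass beaker, radius 36 mm, 85 mm high. Origin at the centre of its underside. Leave it.
Things that resemble listed ones, but are neither listed nor needed, are in the scene too. What is shaped like the rack but black, purple or turquoise is not meant.

How it is judged:
By the outcome, as a careful person would: the job done as asked, in the order asked, and still so for the second after the job is handed in, with the robot touching nothing.
It also fails if it takes over 72 s, if anything falls off the work surface, if the arm or the gripper's body presses on something with over 40 N, if the wrist force passes 120 N, or if a joint passes its speed limit or range.

## Robot

A 6-joint arm with a two-finger parallel gripper is mounted at the origin on the work surface. World frame = base frame: x ahead of the robot, y to its left, z up, the work surface at z = 0. Lengths are in m, angles in rad, forces in N, time in s.
With the tool pointing down it reaches from about 0.225 to 0.875 m from the base axis. Payload 3.4 kg.
Tool frame: the origin (TCP) lies at the very end of the fingers, on their centre line; the grasp point (between the pads) lies 19 mm behind it; z points along the fingers, y is the direction in which the jaws open and shut (so a half turn about z gives the same grasp; the last joint's range is limited). The gripper opens to 85 mm and grips with 20 to 120 N. Pads are 22 mm wide; open, the fingers measure 114 mm over their backs; the gripper's body (76 mm by 85 mm) begins 54 mm behind the grasp point. The pads swing forward as they close: fully open they stand 13 mm farther back than shut.
Start: joints at [1.009, 0.276, 1.505, -0, 1.361, -0.121], TCP at [0.245, 0.52, 0.231] pointing down, gripper open.
Joint ranges: [-2.89, 2.89], [-0.75, 2.08], [0.22, 2.7], [-1.18, 4.32], [0.11, 2.71], [-2.7, 2.7]. Speed limits (rad/s): [2.57, 2.57, 3.14, 3.14, 3.14, 3.14].

## Interface

Orientations are given as a unit quaternion [w, x, y, z].
In Python, from rig import get_state, get_image, calibration, sign_off gives the robot as it stands. The module is installed in compiled form; this text tells all that it offers.
- The arm moves only by the tool drive_tool, never from a script. Its argument "targets" is one flat list of numbers, 7 for each row, row after row: the turn, a rotation vector about the tool's x, y, z in degrees, then the shift along the tool's x, y, z in mm, then the opening, from 0 (shut) to 1 (fully open). In form: [wx, wy, wz, tx, ty, tz, fingers, wx, wy, wz, tx, ty, tz, fingers, ...]. A call has 1 to 12 rows; each row shifts and turns the commanded pose from where the row before left it, along the tool's axes as they then stand; what a row does not reach is not made up. A row lasts 1/8 s, in which the tool goes at most 62.5 mm and 10.7 degrees, less where a joint would pass 70% of its speed; a pose out of reach is approached as far as the arm can. A call is refused whole if a number of a shift passes 62.5 or a number of a turn 10.7, either way. A call with a gripper value outside its range is refused whole. The fingers move at their own pace and stop on an object; "grip_force" is the grip in N (left out, the last holds). Time passes only in rows, so rows that do not move let the fingers close. It gives the time, the measured TCP pose, the force and the opening at its end, in the units of the state.
- get_state(): the state, without advancing time (a new reading comes with each control period).
- get_image(name): name is "side" or "top"; returns the picture (384x512x3 uint8, red, green, blue); there is no depth.
- calibration(name): a dict with "mtx" (3x3 intrinsics, pixels), "distortion" ([k1, k2, p1, p2, k3] as OpenCV has them; the pictures are not rectified), "world_to_cam" (4x4, takes a point from world to camera coordinates). Camera axes: x right, y down, z forward; pixel columns grow to the right and rows downward; lengths in m; the calibration is good to about 2 mm. A picture is of the moment at which its call begins. calibration takes no time and is no camera call.
- sign_off(): hands the job in, once; it reports no verdict.
The state is a dict: "clock": time; "qpos": joint angles; "qd": joint speeds; "effort": joint torques, N m; "position": TCP position; "ee_rot": TCP orientation; "contact_force": force on the tool from outside, world axes, zero at the start; "moment": the same for the moment, N m; "width": finger opening in m.
Only numpy, scipy, OpenCV 4.12 (cv2) and the standard library are available. Lean on these libraries where they do the work, as an engineer would, in place of code of your own. Each camera call takes 0.05 s, during which the arm holds its last target.

## Working session

There is one attempt and no reset: what is moved stays moved. The work goes in short steps, Python scripts to look and compute and a tool call to move; the robot and the scene stay as the last step left them, time stands still between calls to the robot, and variables do not carry over. Pictures are saved under pics/ and viewed, and the job is handed in when it is done.

Besides the shell and the picture viewer there is one more tool, called after "Call:" by a JSON object that holds its "op" and its "data". drive_tool: Moves the arm, as the interface text tells. Its arguments: {"type":"object","properties":{"targets":{"type":"array"},"grip_force":{"type":"number"}},"required":["targets"]}

```bash
mkdir -p pics; python3 - <<'E'
from rig import *
import cv2,numpy as np
np.set_printoptions(precision=4,suppress=True)
for n in("side","top"):
    im=get_image(n); cv2.imwrite(f"pics/{n}0.png",im[:,:,::-1])
    c=calibration(n); print(n,c)
print(get_state())
E
```

```text
side {'mtx': array([[408.9041,   0.    , 255.9189],
       [  0.    , 408.9041, 186.5685],
       [  0.    ,   0.    ,   1.    ]]), 'distortion': array([-0.0497,  0.    ,  0.    ,  0.    ,  0.    ]), 'world_to_cam': array([[ 0.7708, -0.637 , -0.0059, -0.3967],
       [-0.4081, -0.4867, -0.7724,  0.2742],
       [ 0.4891,  0.5978, -0.6351,  0.8849],
       [ 0.    ,  0.    ,  0.    ,  1.    ]])}
top {'mtx': array([[380.703 ,   0.    , 256.8124],
       [  0.    , 380.703 , 182.8607],
       [  0.    ,   0.    ,   1.    ]]), 'distortion': array([-0.096,  0.   ,  0.   ,  0.   ,  0.   ]), 'world_to_cam': array([[-0.0086, -1.    ,  0.0028, -0.0056],
       [-0.9782,  0.0079, -0.2074,  0.5137],
       [ 0.2073, -0.0045, -0.9783,  0.9851],
       [ 0.    ,  0.    ,  0.    ,  1.    ]])}
{'clock': 0.1, 'qpos': array([ 1.009 ,  0.2765,  1.506 , -0.    ,  1.3607, -0.121 ]), 'qd': array([ 0.0021, -0.0029, -0.0038, -0.0004, -0.0008,  0.0003]), 'effort': array([  0.0022, -41.77  , -24.6406,  -0.0002,   0.0057,   0.    ]), 'position': array([0.2451, 0.5196, 0.2305]), 'ee_rot': array([-0.0003,  0.2186,  0.9758, -0.0008]), 'contact_force': array([-0.6676,  0.0433,  0.2092]), 'moment': array([ 0.0016, -0.01  , -0.0001]), 'width': 0.08524887501993755}
```

View pics/side0.png

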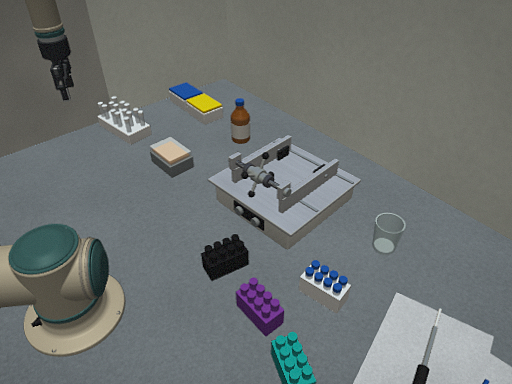

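View pics/top0.png

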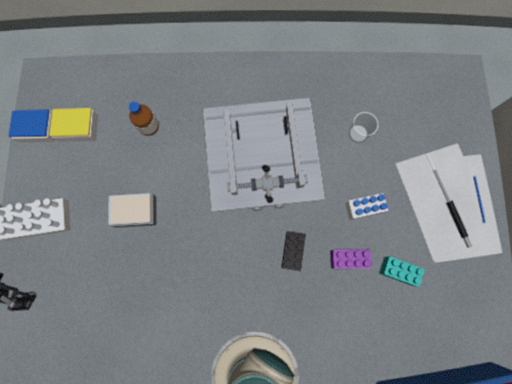

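The white rack with blue caps is to the right of the shaker (top ~(368,206), side ~(326,285)). The shaker is at top ~(264,155), turnbuckle nearer the robot at (268,183). I'll zoom in.

```bash
cat > h.py <<'E'
from rig import *
import cv2,numpy as np
from scipy.optimize import least_squares
from scipy.spatial.transform import Rotation as R
np.set_printoptions(precision=4,suppress=True)
C={n:calibration(n) for n in("side","top")}
def proj(n,P):
    c=C[n];T=c["world_to_cam"]
    P=np.atleast_2d(np.asarray(P,float))
    r,_=cv2.Rodrigues(T[:3,:3])
    return cv2.projectPoints(P,r,T[:3,3],c["mtx"],c["distortion"])[0].reshape(-1,2)
def ray(n,uv):
    c=C[n];T=c["world_to_cam"]
    x=cv2.undistortPoints(np.array([[uv]],float),c["mtx"],c["distortion"]).ravel()
    d=T[:3,:3].T@np.array([x[0],x[1],1]); o=-T[:3,:3].T@T[:3,3]
    return o,d
def atz(n,uv,z):
    o,d=ray(n,uv); return o+d*(z-o[2])/d[2]
def tri(uvs,uvt):
    A=[];b=[]
    for n,uv in(("side",uvs),("top",uvt)):
        o,d=ray(n,uv); d/=np.linalg.norm(d); M=np.eye(3)-np.outer(d,d); A.append(M);b.append(M@o)
    A=np.vstack(A);b=np.hstack(b); x=np.linalg.lstsq(A,b,rcond=None)[0]
    return x,np.linalg.norm(A@x-b)
def crop(n,im,x0,y0,w,h,s,out):
    c=cv2.resize(im[y0:y0+h,x0:x0+w,::-1],None,fx=s,fy=s,interpolation=cv2.INTER_CUBIC)
    for x in range((x0+9)//10*10,x0+w,10):
        cv2.line(c,((x-x0)*s,0),((x-x0)*s,6 if x%50 else 14),(0,0,255),1)
        if x%20==0: cv2.putText(c,str(x),((x-x0)*s,24),0,.35,(0,0,255),1)
    for y in range((y0+9)//10*10,y0+h,10):
        cv2.line(c,(0,(y-y0)*s),(6,(y-y0)*s),(0,0,255),1)
        if y%20==0: cv2.putText(c,str(y),(8,(y-y0)*s+4),0,.35,(0,0,255),1)
    cv2.imwrite(out,c)
E
python3 - <<'E'
from h import *
s=cv2.imread("pics/side0.png")[:,:,::-1];t=cv2.imread("pics/top0.png")[:,:,::-1]
crop("side",s,200,125,165,125,4,"pics/s_sh.png")
crop("top",t,195,92,135,125,4,"pics/t_sh.png")
crop("side",s,290,250,75,65,8,"pics/s_r.png")
crop("top",t,340,185,60,40,10,"pics/t_r.png")
E
```

```text
(no output)
```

View pics/s_sh.png

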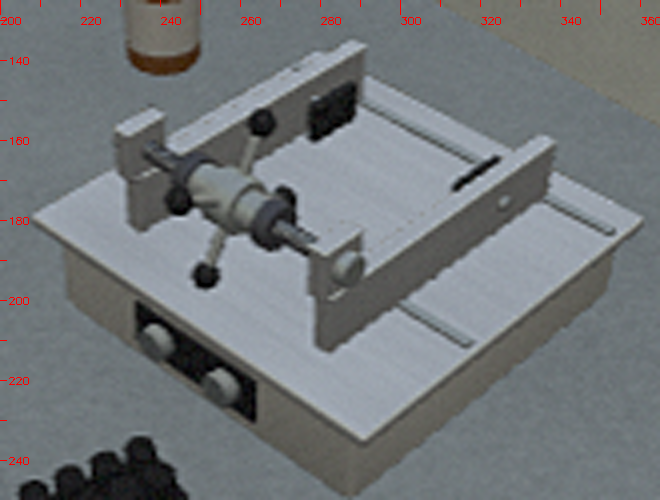

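View pics/t_sh.png

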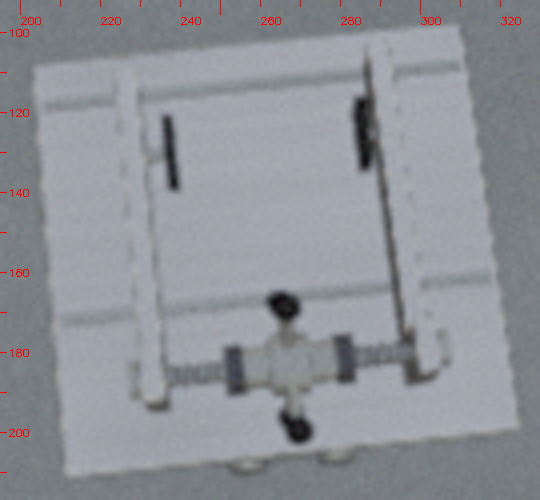

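View pics/s_r.png

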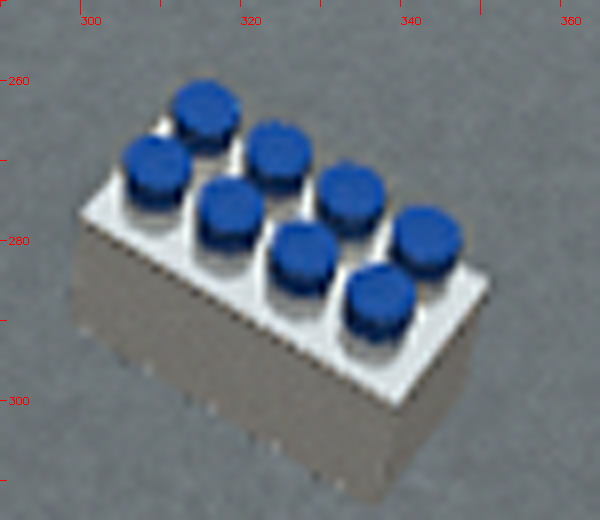

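View pics/t_r.png

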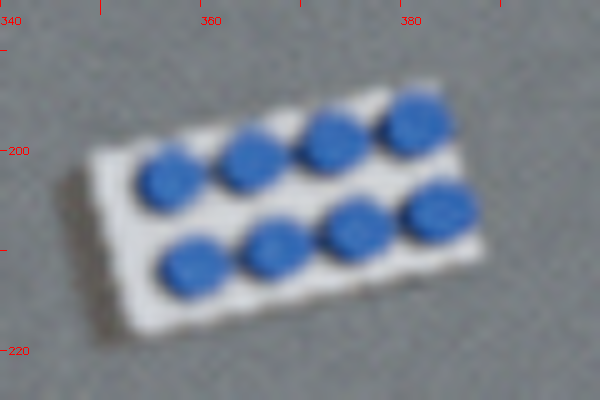

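```bash
cat > fit.py <<'E'
from h import *
def conv(x0,y0,s,pts): p=np.array(pts,float); return (p+.5)/s-.5+np.array([x0,y0])
def pose(p,L): 
    c,s=np.cos(p[2]),np.sin(p[2]); L=np.atleast_2d(L)
    return np.c_[p[0]+c*L[:,0]-s*L[:,1],p[1]+s*L[:,0]+c*L[:,1],L[:,2]]
E
python3 - <<'E'
from fit import *
# rack
so=conv(290,250,8,[(82,215),(488,282),(398,402),(72,318),(372,500)])
to=conv(340,185,10,[(92,150),(432,82),(485,252),(138,335)])
for yaw0 in(np.deg2rad(12),np.deg2rad(100)):
    for i in [0]:
        h=.025;l=.05
        pass
# corner ordering via world estimates
for p in so[:3]: print("side",atz("side",p,.05))
for p in so[3:]: print("sideb",atz("side",p,.0))
for p in to: print("top",atz("top",p,.05))
sd=conv(200,125,4,[(32,217),(643,217),(365,440)])
td=conv(195,92,4,[(35,67),(460,27),(518,428),(68,475)])
for p in sd: print("side deck",atz("side",p,.085))
for p in td: print("top deck",atz("top",p,.085))
sb=conv(200,125,4,[(262,121),(205,275),(178,200),(283,198)])
tb=conv(195,92,4,[(284,305),(297,430)])
for i in range(4):
  for j in range(2): print(i,j,tri(sb[i],tb[j]))
E
```

```text
side [ 0.4164 -0.2705  0.05  ]
side [ 0.4844 -0.3573  0.05  ]
side [ 0.4369 -0.3673  0.05  ]
sideb [ 0.4185 -0.2689  0.    ]
sideb [ 0.4391 -0.3645  0.    ]
top [ 0.4658 -0.2607  0.05  ]
top [ 0.4838 -0.3568  0.05  ]
top [ 0.4364 -0.3681  0.05  ]
top [ 0.4149 -0.2705  0.05  ]
side deck [0.4341 0.1073 0.085 ]
side deck [ 0.7511 -0.1585  0.085 ]
side deck [ 0.464 -0.189  0.085]
top deck [0.7195 0.1367 0.085 ]
top deck [ 0.7473 -0.1595  0.085 ]
top deck [ 0.4632 -0.1866  0.085 ]
top deck [0.4346 0.1088 0.085 ]
0 0 (array([ 0.5192, -0.0306,  0.1996]), np.float64(0.0007655843889383506))
0 1 (array([ 0.4633, -0.0522,  0.23  ]), np.float64(0.0411640469780061))
1 0 (array([ 0.5195, -0.02  ,  0.0829]), np.float64(0.043764014520496594))
1 1 (array([ 0.4609, -0.0415,  0.1149]), np.float64(0.004473866804189216))
2 0 (array([ 0.5013, -0.0178,  0.1531]), np.float64(0.04436625536141115))
2 1 (array([ 0.4479, -0.0379,  0.1787]), np.float64(0.0006443155819310347))
3 0 (array([ 0.5359, -0.0325,  0.1333]), np.float64(0.0007245615237375016))
3 1 (array([ 0.4749, -0.0557,  0.1705]), np.float64(0.04400088739307171))
```

Both views agree within about 2 mm. Now I'll fit the poses by least squares and measure the pads.

```bash
cat > meas.py <<'E'
from fit import *
so=conv(290,250,8,[(82,215),(488,282),(398,402),(72,318),(372,500)])
to=conv(340,185,10,[(92,150),(432,82),(485,252),(138,335)])
h,l=.025,.05
Ls=np.array([(-h,l,.05),(h,-l,.05),(-h,-l,.05),(-h,l,0),(-h,-l,0)])
Lt=np.array([(h,l,.05),(h,-l,.05),(-h,-l,.05),(-h,l,.05)])
f=lambda p:np.r_[(proj("side",pose(p,Ls))-so).ravel(),(proj("top",pose(p,Lt))-to).ravel()]
r=least_squares(f,[.45,-.314,.2],x_scale=[.01,.01,.1]); RK=r.x
sd=conv(200,125,4,[(32,217),(643,217),(365,440)])
td=conv(195,92,4,[(35,67),(460,27),(518,428),(68,475)])
sb=conv(200,125,4,[(262,121),(205,275),(178,200),(283,198)])
tb=conv(195,92,4,[(297,430)])
H,W=.145,.150
def balls(p,off):
    a=p[4]+np.array([0,np.pi,-np.pi/2,np.pi/2])
    return pose(p,np.c_[p[3]+.052*np.sin(a),0*a,.153+.052*np.cos(a)])
def f2(p):
    D=pose(p,[(-H,W,.085),(H,-W,.085),(-H,-W,.085)]);T=pose(p,[(H,W,.085),(H,-W,.085),(-H,-W,.085),(-H,W,.085)])
    B=balls(p,0)
    return np.r_[(proj("side",D)-sd).ravel(),(proj("top",T)-td).ravel(),(proj("side",B)-sb).ravel(),(proj("top",B[2:3])-tb).ravel()]
r2=least_squares(f2,[.59,-.025,.095,-.1,.56],x_scale=[.01,.01,.1,.01,.1]); SH=r2.x
if __name__=="__main__":
    print("rack",RK,np.round(r.fun,1)); print("shaker x,y,yaw,axis x,a",SH,np.round(r2.fun,1))
    print("axis",pose(SH,[(SH[3],0,.153)]),"place",pose(SH,[(SH[3]+.16,0,.085)]))
    def loc(P): 
        c,s=np.cos(SH[2]),np.sin(SH[2]);d=P-np.array([SH[0],SH[1],0]);return np.array([c*d[0]+s*d[1],-s*d[0]+c*d[1],d[2]])
    for nm,pts,z in(("Lpad top edge",[(172,115),(180,188)],.126),("Rpad",[(356,97),(360,170)],.111),("Rpad right",[(366,97),(372,168)],.126)):
        for p in conv(195,92,4,pts): print(nm,loc(atz("top",p,z)))
    s=cv2.imread("pics/side0.png");t=cv2.imread("pics/top0.png")
    for n,im in(("side",s),("top",t)):
        im2=cv2.resize(im,None,fx=4,fy=4,interpolation=cv2.INTER_CUBIC)
        def L(P,c):
            q=((proj(n,P)+.5)*4-.5).round().astype(int); cv2.polylines(im2,[q.reshape(-1,1,2)],True,c,1)
        for z in(0,.05): L(pose(RK,[(h,l,z),(h,-l,z),(-h,-l,z),(-h,l,z)]),(0,0,255))
        L(pose(SH,[(H,W,.085),(H,-W,.085),(-H,-W,.085),(-H,W,.085)]),(0,0,255))
        X=SH[3]+.16
        L(pose(SH,[(X+h,l,.085),(X+h,-l,.085),(X-h,-l,.085),(X-h,l,.085)]),(0,200,0))
        L(pose(SH,[(X-.022,.05,.126),(X+.022,.05,.126),(X+.022,.05,.096),(X-.022,.05,.096)]),(0,200,0))
        for b in ((proj(n,balls(SH,0))+.5)*4-.5).astype(int): cv2.circle(im2,tuple(int(v) for v in b),3,(0,255,0),-1)
        x0,y0,x1,y1=(200,125,365,315) if n=="side" else (195,85,395,230)
        cv2.imwrite(f"pics/ov_{n}.png",im2[y0*4:y1*4,x0*4:x1*4][:600*2])
E
python3 meas.py
python3 -c "
import cv2
for n in('side','top'):
    i=cv2.imread(f'pics/ov_{n}.png');print(i.shape);f=min(1,800/i.shape[1],600/i.shape[0]);cv2.imwrite(f'pics/ov_{n}.png',cv2.resize(i,None,fx=f,fy=f,interpolation=cv2.INTER_AREA))"
```

```text
rack [ 0.4511 -0.3133  0.2022] [-0.3 -0.4  0.4 -0.3 -0.1  0.1 -0.5  0.6  0.2  1.5 -0.5  0.1  0.1 -0.7
 -0.3 -0.1 -0.4 -0.6]
shaker x,y,yaw,axis x,a [ 0.5922 -0.0246  0.0971 -0.0985  0.4922] [-0.9 -0.5  0.4  0.2 -0.8  0.1 -0.7 -0.8  0.1 -1.2  0.5  0.3 -0.7  0.5
 -0.1  0.6  0.3  0.2  0.2  0.5  0.2  0.4  0.4 -0.4]
axis [[ 0.4941 -0.0342  0.153 ]] place [[ 0.6534 -0.0187  0.085 ]]
Lpad top edge [0.0806 0.0566 0.126 ]
Lpad top edge [0.0298 0.0561 0.126 ]
Rpad [ 0.0865 -0.0673  0.111 ]
Rpad [ 0.0349 -0.0637  0.111 ]
Rpad right [ 0.0799 -0.0721  0.126 ]
Rpad right [ 0.0304 -0.0699  0.126 ]
(760, 660, 3)
(580, 800, 3)
```

View pics/ov_side.png

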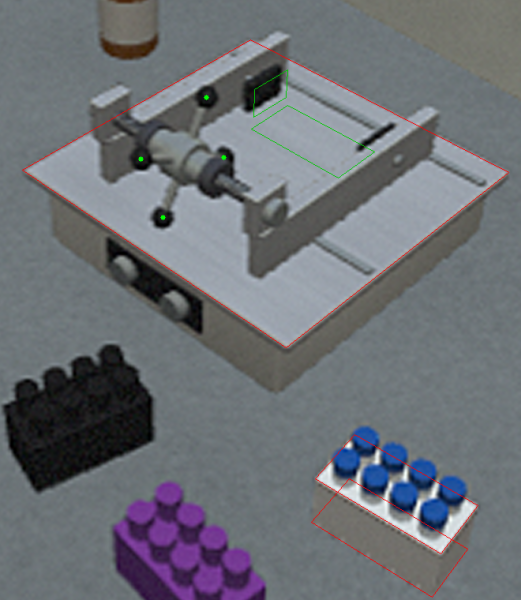

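View pics/ov_top.png

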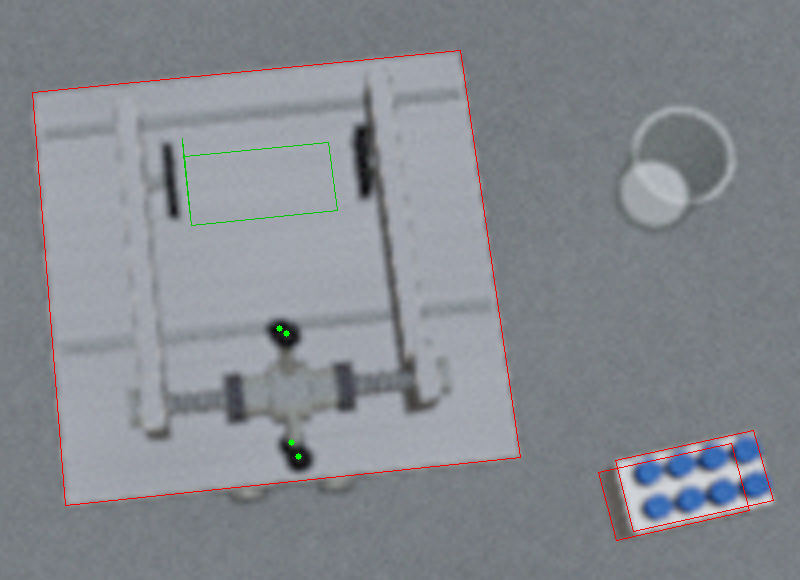

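Poses, with overlays matching to about 1 px:

| Item | Fit |
|---|---|
| Rack | (0.451, -0.313), yaw 11.6° |
| Rack place | (0.653, -0.019) |
| Shaker yaw | 5.6° |
| Turnbuckle axis | (0.494, -0.034, 0.153) |
| Pad gap | about 122 mm |

First I'll turn the tool so that its y axis lies across the rack.

Call:
{"op": "drive_tool", "data": {"targets": [0,0,10.6,0,0,0,1,0,0,10.6,0,0,0,1,0,0,10.6,0,0,0,1,0,0,10.6,0,0,0,1,0,0,10.7,0,0,0,1,0,0,0,-30,2,0,1,0,0,0,-45,2,0,1,0,0,0,-45,2,0,1,0,0,0,-45,2,0,1,0,0,0,-45,2,0,1,0,0,0,-45,2,0,1,0,0,0,-45,2,0,1]}}

```text
clock: 1.6
position: [0.3195, 0.2276, 0.2311]
ee_rot: [0.0, 0.632, 0.775, -0.0]
contact_force: [0.2, -0.1, -0.2]
width: 0.0851
```

Call:
{"op": "drive_tool", "data": {"targets": [0,0,0,-45,2,0,1,0,0,0,-45,2,0,1,0,0,0,-45,2,0,1,0,0,0,-45,2,0,1,0,0,0,-45,2,0,1,0,0,0,-45,2,0,1,0,0,0,-45,2,0,1,0,0,0,-45,2,0,1,0,0,0,-45,2,0,1,0,0,0,-45,2,0,1,0,0,0,-45,2,0,1,0,0,0,-30,0,0,1]}}

```text
clock: 3.1
position: [0.4473, -0.2827, 0.2307]
ee_rot: [-0.0, 0.632, 0.775, -0.0]
contact_force: [0.4, 0.0, -0.2]
width: 0.0853
```

```bash
cat >> h.py <<'E'
def st():
    s=get_state(); M=R.from_quat(s["ee_rot"],scalar_first=True).as_matrix()
    return s,M
def to(xyz,yawdeg=None):
    s,M=st(); d=M.T@(np.array(xyz)-s["position"])*1000
    print("t",round(s["clock"],2),"pos",s["position"],"yaw_y",np.degrees(np.arctan2(M[1,1],M[0,1])),"zax",M[:,2],"F",s["contact_force"],"w",round(s["width"],4))
    print("tool shift mm",d)
E
python3 -c "
from h import *
to([.4511,-.3133,.231])"
```

```text
t 3.1 pos [ 0.4473 -0.2827  0.2307] yaw_y 11.578063135997308 zax [-0.0005  0.0003 -1.    ] F [ 0.4342  0.0389 -0.2387] w 0.0853
tool shift mm [-30.7786  -2.4354  -0.3343]
```

Call:
{"op": "drive_tool", "data": {"targets": [0,0,0,-31,-2.4,0,1,0,0,0,0,0,40,1,0,0,0,0,0,45,1,0,0,0,0,0,35,1,0,0,0,0,0,0,1]}}

```text
clock: 3.72
position: [0.449, -0.3098, 0.1085]
ee_rot: [-0.004, 0.632, 0.775, 0.0]
contact_force: [0.4, -0.4, -0.2]
width: 0.0857
```

```bash
python3 -c "
from h import *
to([.4511,-.3133,.015])
s=get_image('side');t=get_image('top')
crop('side',s,270,200,120,120,5,'pics/s1.png')
crop('top',t,330,170,80,70,8,'pics/t1.png')"
```

```text
t 3.73 pos [ 0.449  -0.3098  0.1085] yaw_y 11.638604495125323 zax [-0.0055  0.0051 -1.    ] F [ 0.3704 -0.3834 -0.208 ] w 0.0857
tool shift mm [-4.4343  1.7391 93.4432]
```

View pics/s1.png

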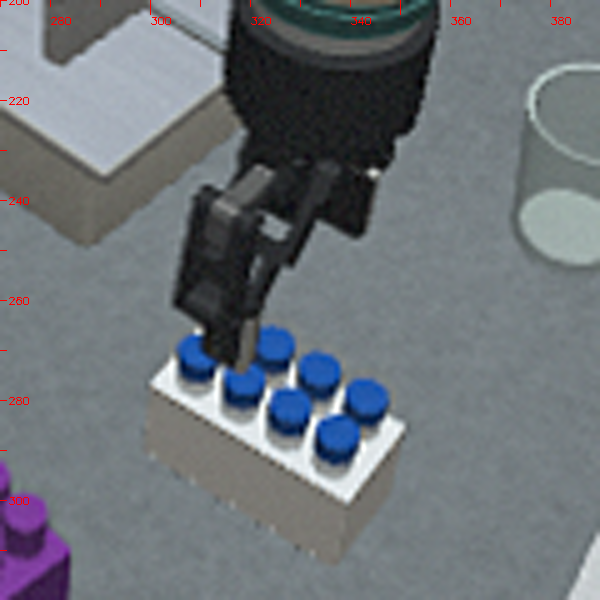

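View pics/t1.png

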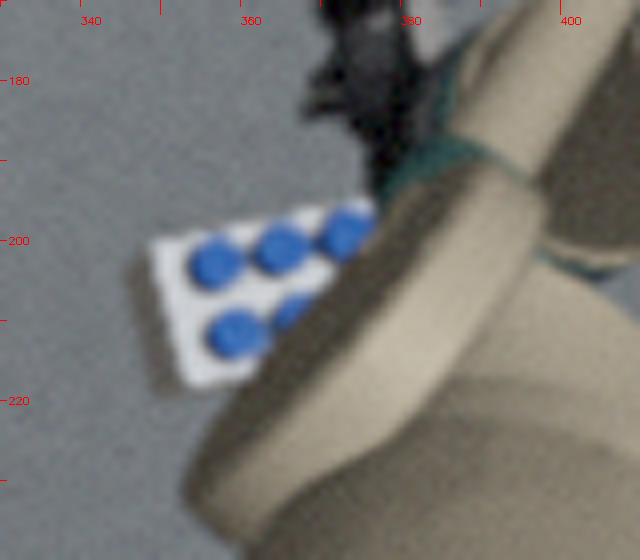

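Side view: the gripper is over the rack and the near fingertip is at about (318,272). I'll check that against its projection and correct the last few millimetres.

```bash
python3 -c "
from h import *
s,M=st();p=s['position']
for y in(-.0425,-.057,.0425,.057): print(y,proj('side',p+M@np.array([0,y,-.010])),proj('side',p+M@np.array([0.011,y,-.010])))"
```

```text
-0.0425 [[317.1519 270.8353]] [[312.5169 268.161 ]]
-0.057 [[313.2227 275.3793]] [[308.5632 272.6477]]
0.0425 [[338.5828 245.9917]] [[334.094 243.62 ]]
0.057 [[341.9852 242.0383]] [[337.5215 239.713 ]]
```

Call:
{"op": "drive_tool", "data": {"targets": [0,0,0,-3,1.5,3,1,0,0,0,0,0,0,1,0,0,0,0,0,0,1]}}

```text
clock: 4.2
position: [0.4534, -0.3144, 0.109]
ee_rot: [0.001, 0.632, 0.775, 0.0]
contact_force: [-0.1, -0.0, 0.1]
width: 0.0857
```

```bash
python3 -c "
from h import *
to([.4511,-.3133,.015])"
```

```text
t 4.2 pos [ 0.4534 -0.3144  0.109 ] yaw_y 11.644831074212796 zax [ 0.0011 -0.0008 -1.    ] F [-0.1193 -0.0365  0.0959] w 0.0857
tool shift mm [ 1.6709 -2.1481 94.0271]
```

Call:
{"op": "drive_tool", "data": {"targets": [0,0,0,1.5,-2,14,1,0,0,0,0,0,25,1,0,0,0,0,0,25,1,0,0,0,0,0,20,1,0,0,0,0,0,10,1,0,0,0,0,0,0,1,0,0,0,0,0,0,0.5,0,0,0,0,0,0,0.3,0,0,0,0,0,0,0.3,0,0,0,0,0,0,0.3,0,0,0,0,0,0,0.3,0,0,0,0,0,0,0.3], "grip_force": 50}}

```text
clock: 5.7
position: [0.4511, -0.3136, 0.0153]
ee_rot: [0.001, 0.632, 0.775, -0.0]
contact_force: [-1.1, 0.0, 6.5]
width: 0.0491
```

```bash
python3 -c "
from h import *
to([.4511,-.3133,.015])
s=get_image('side')
crop('side',s,270,200,120,120,5,'pics/s2.png')"
```

```text
t 5.7 pos [ 0.4511 -0.3136  0.0153] yaw_y 11.668565591745407 zax [ 0.0008 -0.0013 -1.    ] F [-1.1441  0.0331  6.5284] w 0.0491
tool shift mm [0.2807 0.102  0.266 ]
```

View pics/s2.png

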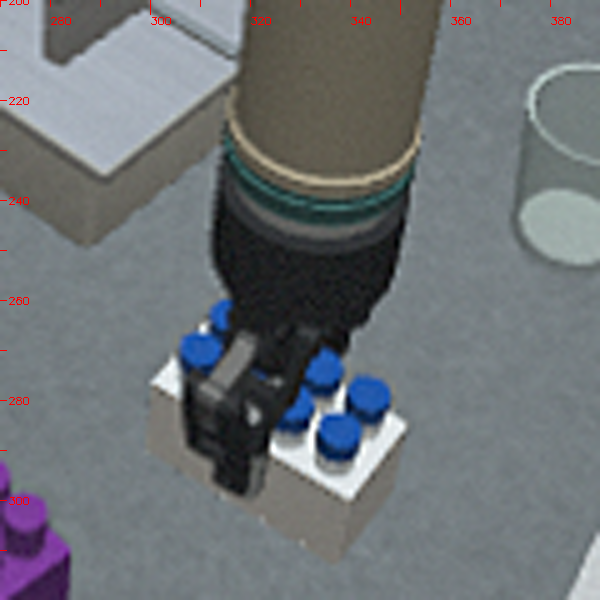

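The rack is gripped: opening 49 mm, and the finger is at mid-length. Lifting.

Call:
{"op": "drive_tool", "data": {"targets": [0,0,0,0,0,-5,0.3,0,0,0,0,0,-15,0.3,0,0,0,0,0,-30,0.3,0,0,0,0,0,-40,0.3,0,0,0,0,0,-40,0.3,0,0,0,0,0,-40,0.3,0,0,0,0,0,-40,0.3,0,0,0,0,0,-25,0.3,0,0,0,0,0,-10,0.3,0,0,0,0,0,0,0.3,0,0,0,0,0,0,0.3]}}

```text
clock: 7.12
position: [0.4502, -0.3125, 0.2578]
ee_rot: [-0.001, 0.632, 0.775, 0.0]
contact_force: [0.4, 0.3, -4.2]
width: 0.0494
```

```bash
python3 -c "
from h import *
to([.4511,-.3133,.26])
from meas import SH
print('place', __import__('fit').pose(SH,[(SH[3]+.16,-.002,.1)]),np.degrees(SH[2]))
"
```

```text
t 7.12 pos [ 0.4502 -0.3125  0.2578] yaw_y 11.64457215422603 zax [-0.0021  0.0021 -1.    ] F [ 0.3975  0.3432 -4.186 ] w 0.0494
tool shift mm [-0.9742  0.7397 -2.1867]
place [[ 0.6536 -0.0207  0.1   ]] 5.562258573731759
```

Call:
{"op": "drive_tool", "data": {"targets": [0,0,3,0,0,0,0.3,0,0,3.1,0,0,0,0.3,0,0,0,15,13,0,0.3,0,0,0,34,29,0,0.3,0,0,0,34,29,0,0.3,0,0,0,34,29,0,0.3,0,0,0,34,29,0,0.3,0,0,0,34,29,0,0.3,0,0,0,34,29,0,0.3,0,0,0,34,29,0,0.3,0,0,0,18,13,0,0.3,0,0,0,0,0,0,0.3]}}

```text
clock: 8.62
position: [0.6527, -0.0191, 0.2582]
ee_rot: [-0.001, 0.671, 0.742, -0.0]
contact_force: [-0.7, -0.8, -2.3]
width: 0.0498
```

Call:
{"op": "drive_tool", "data": {"targets": [0,0,0,0,0,0,0.3,0,0,0,0,0,0,0.3]}}

```text
clock: 8.88
position: [0.652, -0.0224, 0.2594]
ee_rot: [-0.0, 0.673, 0.74, -0.0]
contact_force: [0.0, 0.4, -3.1]
width: 0.0496
```

```bash
python3 -c "
from h import *
to([.6536,-.0207,.101])
s=get_image('side');t=get_image('top')
crop('side',s,220,50,150,130,4,'pics/s3.png')"
```

```text
t 8.88 pos [ 0.652  -0.0224  0.2594] yaw_y 5.466862215989443 zax [-0.0004 -0.0004 -1.    ] F [ 0.0365  0.3635 -3.0605] w 0.0496
tool shift mm [  1.5471   1.8502 158.4003]
```

View pics/s3.png

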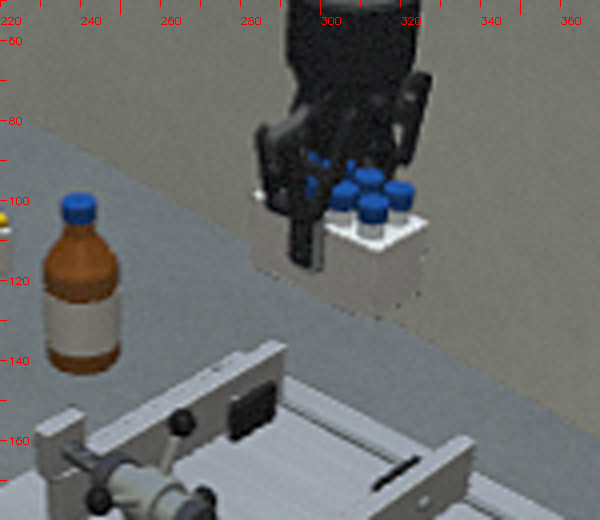

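Side view: the rack is level in the gripper, with its front top corner at about (314,111) and its right one at (326.5,105). I'll compare with the projection at the nominal grasp.

```bash
python3 -c "
from fit import *
s,M=st();p=s['position'];yw=np.arctan2(M[1,1],M[0,1])
o=conv(220,50,4,[(378,248),(427,222),(252,192),(378,318)])
h,l=.025,.05
L=np.array([(-h,-l,.05),(h,-l,.05),(-h,l,.05),(-h,-l,0)])
def f(q): return (proj('side',pose([q[0],q[1],yw],L+[0,0,q[2]]))-o).ravel()
q=least_squares(f,[p[0],p[1],p[2]-.015],x_scale=.01)
print(p,q.x,q.fun)
print(f([p[0],p[1],p[2]-.0155]))
"
```

```text
[ 0.6522 -0.0223  0.2595] [ 0.6635 -0.0142  0.2393] [ 0.2008 -0.0476  0.669  -0.644   0.6136  0.3048 -1.4765  0.3957]
[-0.5015  0.9841  0.16    0.2613 -0.4626  1.1012 -2.1804  1.6391]
```

Call:
{"op": "drive_tool", "data": {"targets": [0,0,0,1,1.5,10,0.3,0,0,0,0,0,30,0.3,0,0,0,0,0,35,0.3,0,0,0,0,0,30,0.3,0,0,0,0,0,20,0.3,0,0,0,0,0,15,0.3,0,0,0,0,0,8,0.3,0,0,0,0,0,4,0.3,0,0,0,0,0,0,0.3,0,0,0,0,0,0,0.3]}}

```text
clock: 10.22
position: [0.6545, -0.0202, 0.1081]
ee_rot: [0.001, 0.672, 0.74, 0.0]
contact_force: [0.5, -0.7, -4.0]
width: 0.0495
```

```bash
python3 -c "
from h import *
to([.6536,-.0207,.1005])
s=get_image('side');t=get_image('top')
crop('side',s,220,100,150,120,4,'pics/s4.png')
crop('top',t,195,92,135,125,4,'pics/t4.png')"
```

```text
t 10.22 pos [ 0.6545 -0.0202  0.1081] yaw_y 5.544300300315388 zax [ 0.0016 -0.0002 -1.    ] F [ 0.4858 -0.7176 -3.9736] w 0.0495
tool shift mm [-0.4378 -0.9829  7.6153]
```

View pics/s4.png

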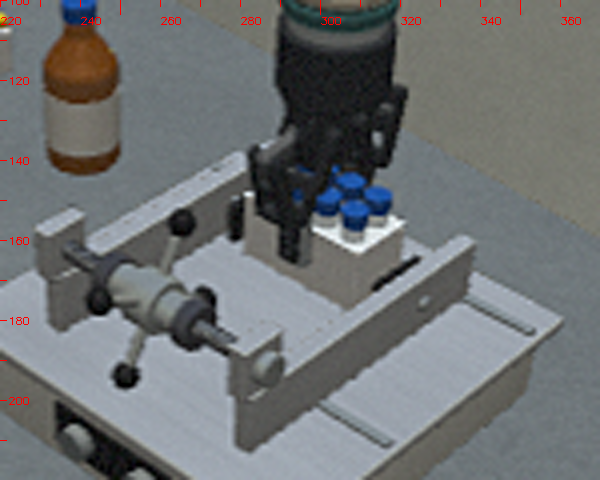

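View pics/t4.png

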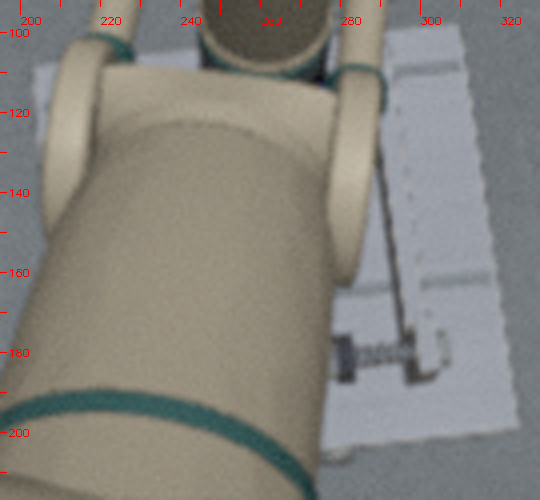

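The rack sits between the pads, clear of both, just above the deck. Lowering in small steps.

Call:
{"op": "drive_tool", "data": {"targets": [0,0,0,0,-1,3,0.3,0,0,0,0,0,2,0.3,0,0,0,0,0,0.5,0.3,0,0,0,0,0,0,0.3]}}

```text
clock: 10.82
position: [0.653, -0.0202, 0.1017]
ee_rot: [-0.0, 0.672, 0.74, -0.0]
contact_force: [-0.2, -1.0, -2.6]
width: 0.0492
```

Call:
{"op": "drive_tool", "data": {"targets": [0,0,0,0,0,1,0.3,0,0,0,0,0,0,0.3]}}

```text
clock: 11.08
position: [0.6529, -0.0202, 0.1007]
ee_rot: [-0.0, 0.672, 0.74, -0.0]
contact_force: [-0.6, 0.5, -2.8]
width: 0.0494
```

Call:
{"op": "drive_tool", "data": {"targets": [0,0,0,0,0,1,0.3,0,0,0,0,0,0,0.3]}}

```text
clock: 11.32
position: [0.6531, -0.0202, 0.1003]
ee_rot: [0.0, 0.672, 0.74, 0.0]
contact_force: [-0.8, 0.4, -0.7]
width: 0.0496
```

Call:
{"op": "drive_tool", "data": {"targets": [0,0,0,0,0,0.6,0.3,0,0,0,0,0,0,0.65,0,0,0,0,0,0,0.75,0,0,0,0,0,0,0.9,0,0,0,0,0,0,0.9,0,0,0,0,0,0,0.9]}}

```text
clock: 12.08
position: [0.653, -0.0202, 0.0991]
ee_rot: [-0.0, 0.672, 0.74, 0.0]
contact_force: [-0.6, -0.1, -1.0]
width: 0.0769
```

Call:
{"op": "drive_tool", "data": {"targets": [0,0,0,0,0,-5,0.9,0,0,0,0,0,-20,0.9,0,0,0,0,0,-35,0.9,0,0,0,0,0,-40,0.9,0,0,0,0,0,-40,0.9,0,0,0,0,0,-40,0.5,0,0,0,0,0,-20,0,0,0,0,0,0,0,0,0,0,0,0,0,0,0]}}

```text
clock: 13.2
position: [0.6524, -0.0201, 0.2981]
ee_rot: [-0.001, 0.672, 0.74, -0.0]
contact_force: [-0.5, 1.1, -0.4]
width: 0.0036
```

```bash
python3 -c "
from h import *
to([.494,-.034,.3])
s=get_image('side')
crop('side',s,200,100,165,130,4,'pics/s5.png')"
```

```text
t 13.2 pos [ 0.6524 -0.0201  0.2981] yaw_y 5.544315729735545 zax [-0.0018  0.0003 -1.    ] F [-0.4766  1.0694 -0.4024] w 0.0036
tool shift mm [   1.5057 -159.0077   -1.6086]
```

View pics/s5.png

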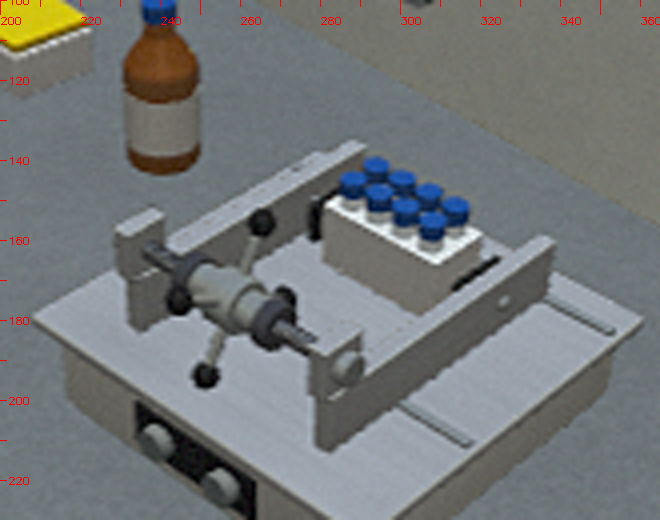

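The rack stands upright and free between the pads (left pad near (277,154), right pad near (316,168)). Next I'll turn the closed gripper 90° so that tool x equals shaker x, and back off to the robot's side of the turnbuckle.

Call:
{"op": "drive_tool", "data": {"targets": [0,0,10,0,0,0,0,0,0,10,0,0,0,0,0,0,10,0,0,0,0,0,0,10,0,0,0,0,0,0,10,0,0,0,0,0,0,10,0,0,0,0,0,0,10,0,0,0,0,0,0,10,0,0,0,0,0,0,10,0,0,0,0,0,0,0,-20,0,0,0,0,0,0,-40,0,0,0,0,0,0,-40,0,0,0]}}

```text
clock: 14.75
position: [0.5518, -0.0299, 0.2973]
ee_rot: [-0.0, 0.999, 0.048, -0.002]
contact_force: [-0.0, 0.2, 0.7]
width: 0.0001
```

Call:
{"op": "drive_tool", "data": {"targets": [0,0,0,-40,0,0,0,0,0,0,-40,0,0,0,0,0,0,-40,0,0,0,0,0,0,-20,0,0,0,0,0,0,0,0,0,0,0,0,0,0,0,0,0]}}

```text
clock: 15.5
position: [0.4155, -0.0436, 0.2991]
ee_rot: [-0.0, 0.999, 0.048, 0.001]
contact_force: [0.3, -0.2, 0.8]
width: -0.0002
```

```bash
cat > ax.py <<'E'
from h import *
from meas import SH
from fit import pose
AX=pose(SH,[(SH[3],0,.153)])[0]; c,s_=np.cos(SH[2]),np.sin(SH[2])
Q=np.array([[c,s_,0],[-s_,c,0],[0,0,1]])
def rel(X=None,Y=0,Z=None):
    s,M=st(); d=Q@(s["position"]-AX)*1000; F=Q@s["contact_force"]
    print("t",round(s["clock"],2),"tip rel axis mm",d,"yaw_y",round(np.degrees(np.arctan2(M[1,1],M[0,1])),2),"F(shaker)",F,"q6",s["qpos"][5])
    if X is not None: print("shift",M.T@Q.T@(np.array([X,Y,Z])-d))
    return d,F
E
python3 -c "
from ax import *
print(AX)
rel(-80,0,10)
s=get_image('side')
crop('side',s,180,80,185,145,4,'pics/s6.png')
t=get_image('top')
crop('top',t,195,92,135,125,4,'pics/t6.png')
"
```

```text
[ 0.4941 -0.0342  0.153 ]
t 15.5 tip rel axis mm [-79.154   -1.7224 146.0896] yaw_y -84.46 F(shaker) [ 0.2394 -0.2276  0.7529] q6 1.202288032749874
shift [ -0.9956  -1.7155 136.0887]
```

View pics/s6.png

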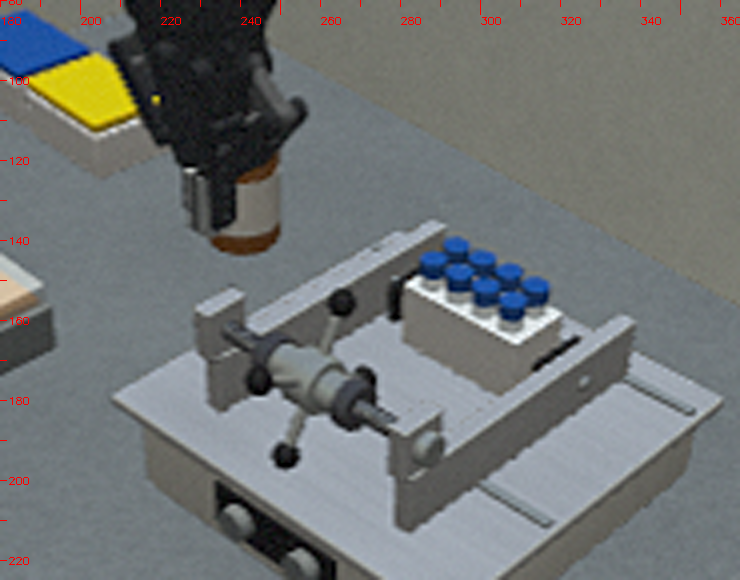

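View pics/t6.png

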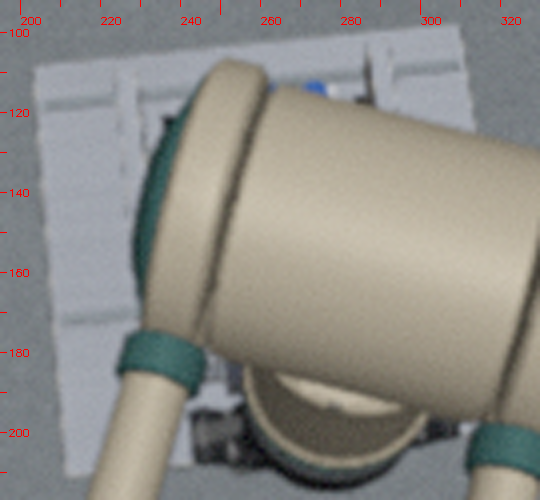

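The turnbuckle and rack are unobstructed in the side view (balls near (263,155) and (244,174)). I'll descend behind the rearward ball.

Call:
{"op": "drive_tool", "data": {"targets": [0,0,0,0,-1.7,20,0,0,0,0,0,0,35,0,0,0,0,0,0,35,0,0,0,0,0,0,30,0,0,0,0,0,0,16,0,0,0,0,0,0,0,0,0,0,0,0,0,0,0,0,0,0,0,0,0,0]}}

```text
clock: 16.6
position: [0.4149, -0.0419, 0.164]
ee_rot: [0.0, 0.999, 0.048, 0.001]
contact_force: [0.8, -0.1, 0.3]
width: -0.0002
```

```bash
python3 -c "
from ax import *
rel(-66,0,10)
s=get_image('side')
crop('side',s,180,80,185,145,4,'pics/s7.png')
"
```

```text
t 16.6 tip rel axis mm [-79.6079  -0.0009  10.9999] yaw_y -84.45 F(shaker) [ 0.7709 -0.1951  0.2799] q6 1.2059746556121842
shift [13.606  -0.0047  1.0247]
```

View pics/s7.png

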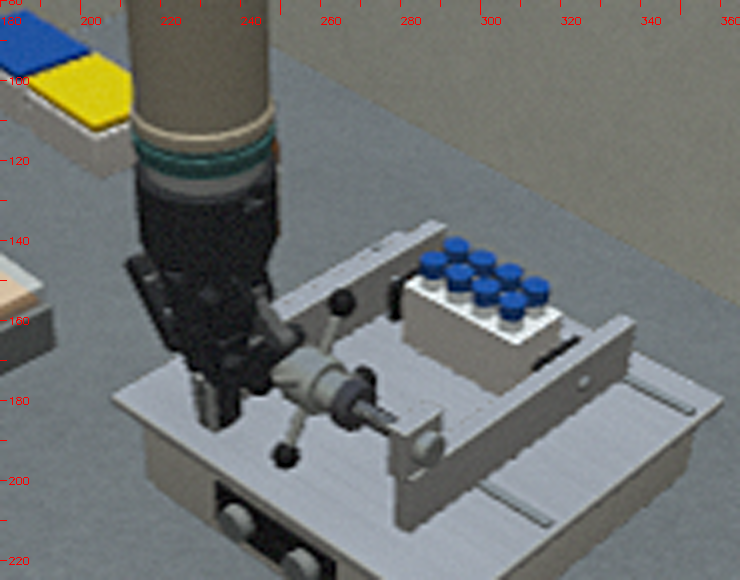

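Stage 1: start pushing, and watch the force.

Call:
{"op": "drive_tool", "data": {"targets": [0,0,0,9,0,0,0,0,0,0,5,0,0,0,0,0,0,4,0,-4,0,0,0,0,4,0,-5,0,0,0,0,4,0,-5,0]}}

```text
clock: 17.27
position: [0.4338, -0.0396, 0.1752]
ee_rot: [0.0, 0.999, 0.049, -0.007]
contact_force: [-9.6, -4.1, -1.1]
width: 0.0
```

```bash
python3 -c "
from ax import *
rel(-29,0,36)
s=get_image('side')
crop('side',s,180,80,185,145,4,'pics/s8.png')
rel()
"
```

```text
t 17.27 tip rel axis mm [-60.5659   0.49    22.2085] yaw_y -84.39 F(shaker) [-9.9656 -3.1872 -1.0694] q6 1.2276164777848624
shift [ 31.3594   0.5106 -14.254 ]
t 17.32 tip rel axis mm [-59.9688   0.4454  22.9033] yaw_y -84.39 F(shaker) [-11.1281  -1.8425   0.4015] q6 1.22764894074312
```

View pics/s8.png

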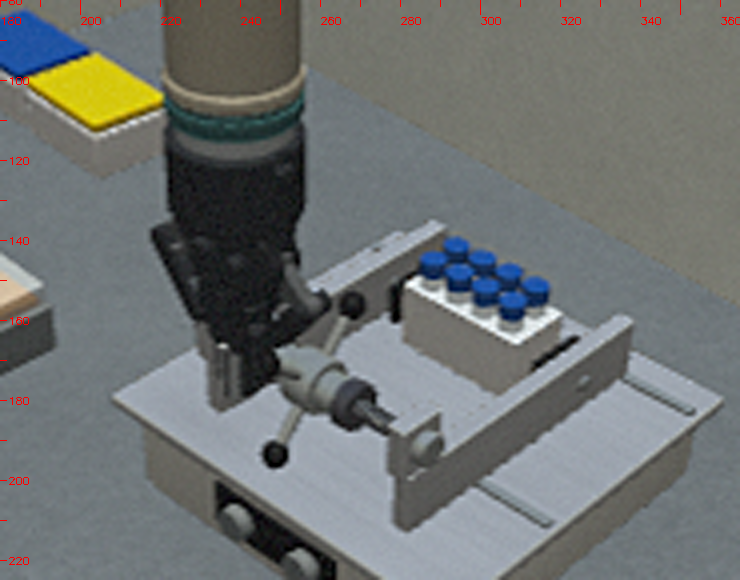

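Call:
{"op": "drive_tool", "data": {"targets": [0,0,0,5,0,-4,0,0,0,0,5,0,-3,0,0,0,0,5,0,-3,0,0,0,0,6,0,-2,0,0,0,0,6,0,-1,0,0,0,0,6,0,-1,0]}}

```text
clock: 18.08
position: [0.4682, -0.0364, 0.1913]
ee_rot: [0.0, 0.999, 0.049, -0.005]
contact_force: [-9.8, -1.2, 7.2]
width: 0.0003
```

```bash
python3 -c "
from ax import *
d,F=rel(0,0,38)
s=get_image('side')
crop('side',s,180,80,185,145,4,'pics/s9.png')
rel()
"
```

```text
t 18.07 tip rel axis mm [-26.0144   0.2739  38.3495] yaw_y -84.42 F(shaker) [-9.8409 -0.2793  7.2472] q6 1.2513032301431006
shift [26.0164  0.2821  0.0982]
t 18.12 tip rel axis mm [-24.4419   0.2222  38.4206] yaw_y -84.43 F(shaker) [-7.523  -0.7131  6.3191] q6 1.251432930957848
```

View pics/s9.png

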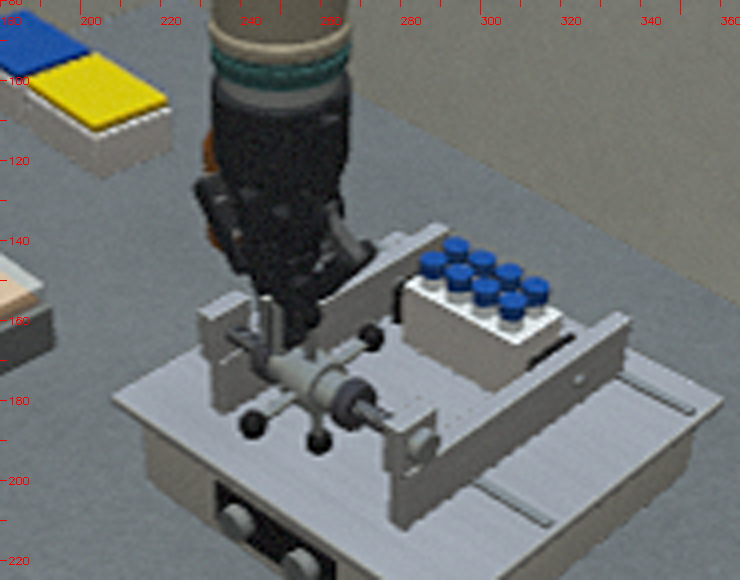

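Call:
{"op": "drive_tool", "data": {"targets": [0,0,0,6,0,0,0,0,0,0,6,0,0,0,0,0,0,6,0,0,0,0,0,0,6,0,0,0,0,0,0,5,0,1,0,0,0,0,4,0,1,0,0,0,0,0,0,0,0]}}

```text
clock: 19.0
position: [0.5012, -0.0331, 0.1875]
ee_rot: [0.0, 0.999, 0.049, -0.006]
contact_force: [-7.9, -1.1, -0.9]
width: 0.0006
```

```bash
python3 -c "
from ax import *
d,F=rel(-75,0,60)
s=get_image('side')
crop('side',s,180,80,185,145,4,'pics/s10.png')
rel()
"
```

```text
t 19.0 tip rel axis mm [ 7.137   0.3605 34.5137] yaw_y -84.42 F(shaker) [-8.0057 -0.3403 -0.857 ] q6 1.2719461488888026
shift [-82.4136   0.326  -24.5777]
t 19.05 tip rel axis mm [ 7.1259  0.383  34.5245] yaw_y -84.42 F(shaker) [-8.2596 -1.4106 -1.2503] q6 1.2719037355679028
```

View pics/s10.png

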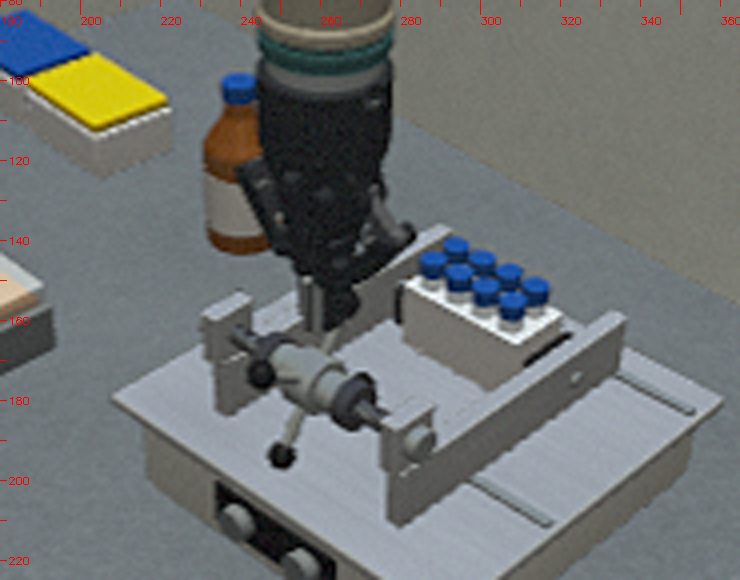

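Ball is now at about +31°, so roughly 1.63 rad have been turned, with a free push of about 8 N. I'll retreat up and back, then take the next bar.

Call:
{"op": "drive_tool", "data": {"targets": [0,0,0,-15,0,-10,0,0,0,0,-5,0,-30,0,0,0,0,-20,0,-5,0,0,0,0,-30,0,0,0,0,0,0,-18,0,0,0,0,0,0,0,0,0,0,0,0,0,0,0,20,0,0,0,0,0,0,30,0,0,0,0,0,0,16,0,0,0,0,0,0,0,0,0,0,0,0,0,0,0]}}

```text
clock: 20.42
position: [0.419, -0.0415, 0.1687]
ee_rot: [0.0, 0.999, 0.048, 0.001]
contact_force: [-0.1, 0.5, -0.7]
width: -0.0001
```

```bash
python3 -c "
from ax import *
d,F=rel(-68,0,11)
s=get_image('side');cv2.imwrite('pics/side11.png',s[:,:,::-1])
crop('side',s,180,80,185,145,4,'pics/s11.png')
t=get_image('top')
crop('top',t,195,92,135,125,4,'pics/t11.png')
rel()
"
```

```text
t 20.43 tip rel axis mm [-75.4655  -0.0195  15.7308] yaw_y -84.45 F(shaker) [-0.0307  0.4899 -0.7496] q6 1.2093691115807166
shift [ 7.4585 -0.0229  4.7418]
t 20.52 tip rel axis mm [-75.5313  -0.0113  15.9958] yaw_y -84.45 F(shaker) [-1.0039  0.1653 -0.0441] q6 1.2093874848853503
```

View pics/s11.png

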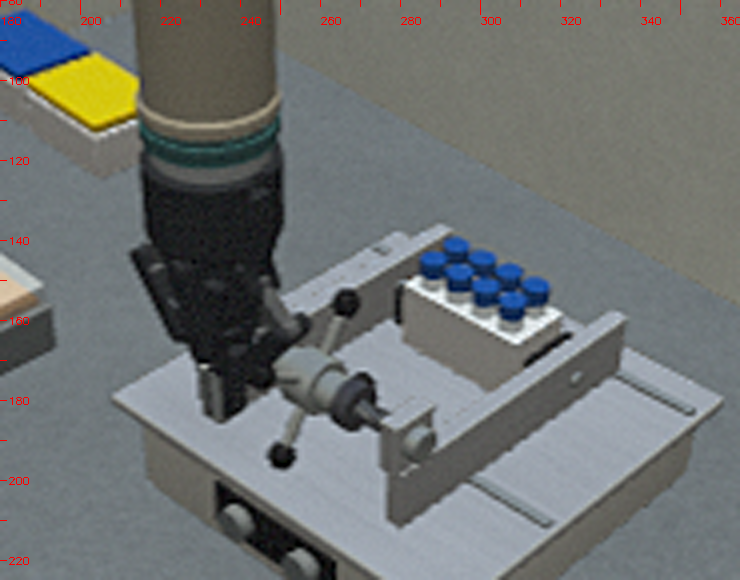

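View pics/t11.png

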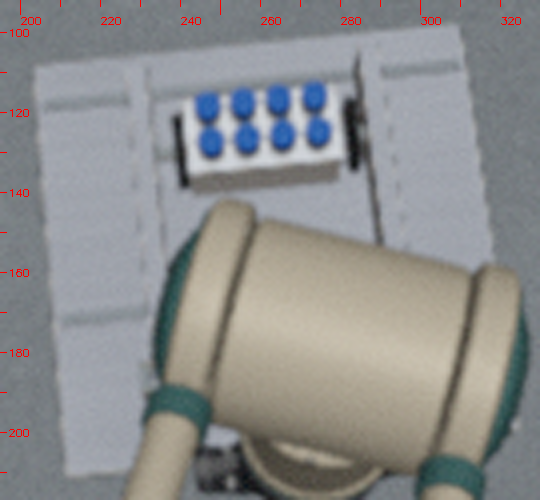

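The top view shows the rack between the pads: left pad nearly touching, right gap about 5 mm. Stage 2: the next push.

Call:
{"op": "drive_tool", "data": {"targets": [0,0,0,8,0,0,0,0,0,0,5,0,-3,0,0,0,0,4,0,-4,0,0,0,0,4,0,-4,0,0,0,0,4,0,-3,0,0,0,0,5,0,-2,0,0,0,0,5,0,-2,0,0,0,0,0,0,0,0]}}

```text
clock: 21.52
position: [0.4404, -0.0386, 0.1853]
ee_rot: [0.0, 0.999, 0.049, -0.014]
contact_force: [-26.4, -5.4, 15.3]
width: -0.0001
```

```bash
cat >> ax.py <<'E'
def tq(off=(0,0,0)):
    s,M=st(); d=Q@(s["position"]-AX)*1000; F=Q@s["contact_force"]
    a=np.arcsin(np.clip((d[0]+20)/52,-1,1)); cx=52*np.sin(a)-9; cz=52*np.cos(a)
    # force on the ball = -F ; torque about +y = z*Fx - x*Fz
    tau=(cz*-F[0]-cx*-F[2])/1000
    print("t %.2f X %.1f Z %.1f a %.1f deg  F %s  tau %.3f"%(s["clock"],d[0],d[2],np.degrees(a),F,tau))
E
python3 -c "
from ax import *
tq();tq()"
```

```text
t 21.52 X -53.9 Z 32.3 a -40.6 deg  F [-26.7664  -2.8258  15.3282]  tau 0.400
t 21.52 X -53.9 Z 32.3 a -40.6 deg  F [-26.7664  -2.8258  15.3282]  tau 0.400
```

The finger's lift lagged the ball's rise, so friction presses it down (Fz about +15 N). I'll lift a bit faster.

Call:
{"op": "drive_tool", "data": {"targets": [0,0,0,1,0,-4,0,0,0,0,2,0,-3,0,0,0,0,3,0,-2,0]}}

```text
clock: 21.9
position: [0.4521, -0.0375, 0.1949]
ee_rot: [-0.0, 0.999, 0.049, -0.007]
contact_force: [-12.9, -0.6, 7.7]
width: -0.0005
```

```bash
python3 -c "
from ax import *
tq()"
```

```text
t 21.90 X -42.1 Z 41.9 a -25.2 deg  F [-12.9456   0.6078   7.7333]  tau 0.369
```

Call:
{"op": "drive_tool", "data": {"targets": [0,0,0,2,0,-1,0,0,0,0,2,0,0,0,0,0,0,2,0,0,0,0,0,0,0,0,0,0]}}

```text
clock: 22.4
position: [0.46, -0.0372, 0.1967]
ee_rot: [0.0, 0.999, 0.049, -0.005]
contact_force: [-11.6, -2.2, 10.2]
width: 0.0002
```

```bash
python3 -c "
from ax import *
tq()
t=get_image('top')
crop('top',t,225,100,80,50,9,'pics/t12.png')"
```

```text
t 22.40 X -34.2 Z 43.7 a -15.9 deg  F [-11.7055  -1.0229  10.2356]  tau 0.348
```

View pics/t12.png

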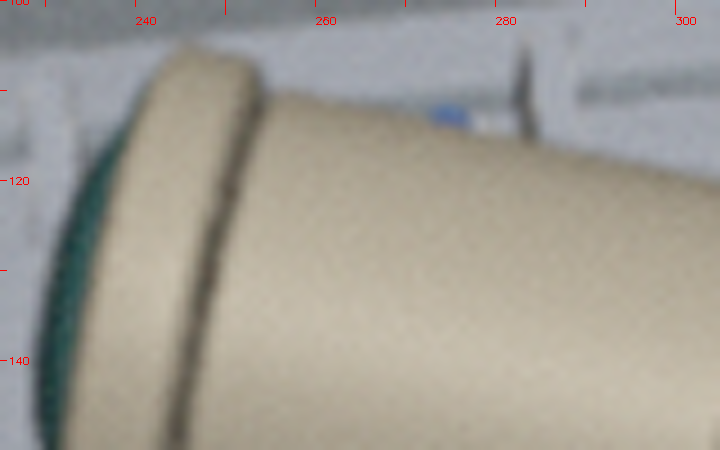

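The arm hides the rack in the top view, so I'll go on by force and the side view.

Call:
{"op": "drive_tool", "data": {"targets": [0,0,0,2,0,0,0,0,0,0,2,0,0,0,0,0,0,0,0,0,0]}}

```text
clock: 22.82
position: [0.4648, -0.0368, 0.1966]
ee_rot: [0.0, 0.999, 0.049, -0.004]
contact_force: [-10.3, -2.4, 7.9]
width: 0.0001
```

```bash
python3 -c "
from ax import *
tq()
s=get_image('side')
crop('side',s,250,110,110,90,7,'pics/s13.png')"
```

```text
t 22.82 X -29.4 Z 43.6 a -10.4 deg  F [-10.4682  -1.3928   7.9396]  tau 0.389
```

View pics/s13.png

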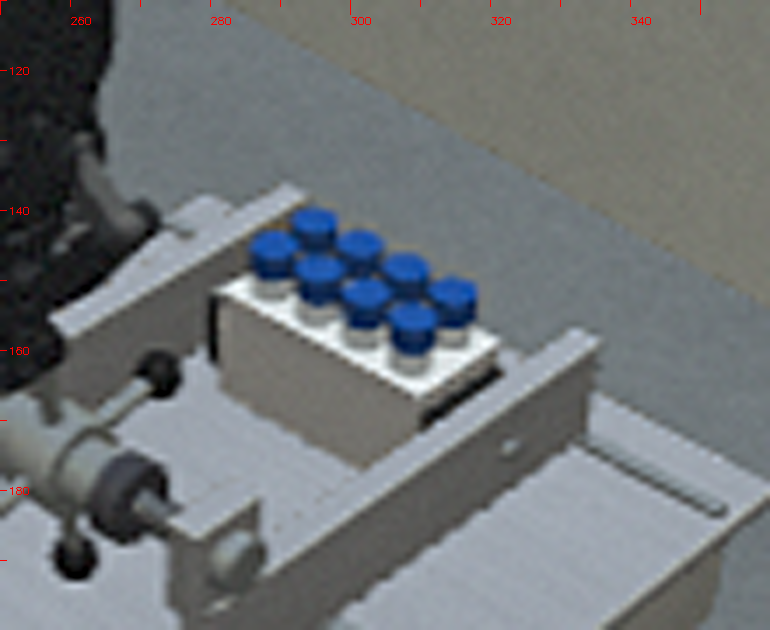

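Both pads look very near the rack now (left pad edge at x≈280, right pad at about (315,166)), and torque is still at the free level. Smaller steps.

Call:
{"op": "drive_tool", "data": {"targets": [0,0,0,1.5,0,0,0,0,0,0,1.5,0,0,0,0,0,0,0,0,0,0]}}

```text
clock: 23.25
position: [0.4678, -0.0366, 0.1966]
ee_rot: [0.0, 0.999, 0.049, -0.004]
contact_force: [-10.2, -2.3, 7.4]
width: 0.0002
```

```bash
python3 -c "
from ax import *
tq()"
```

```text
t 23.25 X -26.5 Z 43.6 a -7.1 deg  F [-10.3405  -1.3524   7.4346]  tau 0.419
```

Call:
{"op": "drive_tool", "data": {"targets": [0,0,0,1.5,0,0,0,0,0,0,0,0,0,0,0,0,0,0,0,0,0]}}

```text
clock: 23.62
position: [0.4692, -0.0364, 0.1966]
ee_rot: [0.0, 0.999, 0.049, -0.004]
contact_force: [-10.7, -2.0, 7.9]
width: -0.0
```

```bash
python3 -c "
from ax import *
tq()"
```

```text
t 23.62 X -25.0 Z 43.6 a -5.6 deg  F [-10.7952  -0.9088   7.9367]  tau 0.447
```

Call:
{"op": "drive_tool", "data": {"targets": [0,0,0,1.5,0,0,0,0,0,0,0,0,0,0,0,0,0,0,0,0,0]}}

```text
clock: 24.0
position: [0.4707, -0.0363, 0.1966]
ee_rot: [0.0, 0.999, 0.049, -0.004]
contact_force: [-9.6, -2.6, 7.8]
width: 0.0001
```

```bash
python3 -c "
from ax import *
tq()"
```

```text
t 24.00 X -23.5 Z 43.6 a -3.9 deg  F [-9.7901 -1.6346  7.7888]  tau 0.410
```

Call:
{"op": "drive_tool", "data": {"targets": [0,0,0,0,0,-2.5,0,0,0,0,0,0,0,0]}}

```text
clock: 24.25
position: [0.4705, -0.0358, 0.1976]
ee_rot: [-0.0, 0.999, 0.049, -0.005]
contact_force: [-8.3, -1.8, -0.3]
width: 0.0003
```

```bash
python3 -c "
from ax import *
tq()"
```

```text
t 24.25 X -23.7 Z 44.6 a -4.0 deg  F [-8.3932 -0.9425 -0.2837]  tau 0.439
```

Call:
{"op": "drive_tool", "data": {"targets": [0,0,0,1.5,0,0,0,0,0,0,0,0,0,0,0,0,0,0,0,0,0]}}

```text
clock: 24.62
position: [0.4715, -0.0357, 0.1977]
ee_rot: [-0.0, 0.999, 0.049, -0.005]
contact_force: [-7.2, -1.5, 1.9]
width: -0.0001
```

```bash
python3 -c "
from ax import *
tq()
s=get_image('side')
crop('side',s,250,110,110,90,7,'pics/s14.png')"
```

```text
t 24.62 X -22.7 Z 44.7 a -3.0 deg  F [-7.3554 -0.8122  1.8671]  tau 0.360
```

View pics/s14.png

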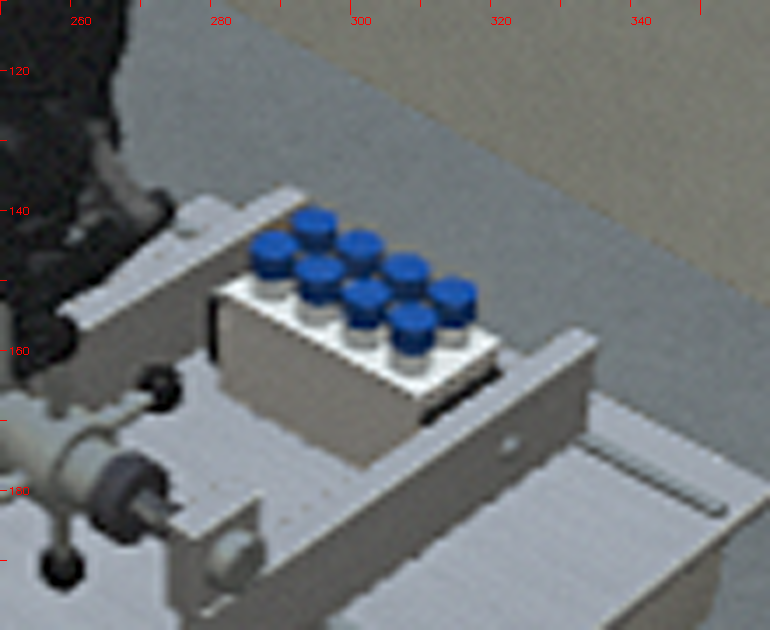

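Torque is still free (about 0.40). Continuing.

Call:
{"op": "drive_tool", "data": {"targets": [0,0,0,2,0,0,0,0,0,0,2,0,0,0,0,0,0,0,0,0,0]}}

```text
clock: 25.05
position: [0.4755, -0.0354, 0.1983]
ee_rot: [-0.0, 0.999, 0.049, -0.005]
contact_force: [-10.4, -1.6, 3.8]
width: 0.0002
```

```bash
python3 -c "
from ax import *
tq()"
```

```text
t 25.05 X -18.6 Z 45.3 a 1.5 deg  F [-10.5331  -0.6272   3.8271]  tau 0.518
```

Call:
{"op": "drive_tool", "data": {"targets": [0,0,0,2,0,0,0,0,0,0,0,0,0,0,0,0,0,0,0,0,0]}}

```text
clock: 25.42
position: [0.4774, -0.0352, 0.1984]
ee_rot: [-0.0, 0.999, 0.049, -0.005]
contact_force: [-10.9, -2.7, 4.9]
width: -0.0
```

```bash
python3 -c "
from ax import *
tq()"
```

```text
t 25.43 X -16.7 Z 45.4 a 3.6 deg  F [-11.1409  -1.5993   4.8723]  tau 0.550
```

Call:
{"op": "drive_tool", "data": {"targets": [0,0,0,2,0,0,0,0,0,0,0,0,0,0,0,0,0,0,0,0,0]}}

```text
clock: 25.8
position: [0.4793, -0.035, 0.1985]
ee_rot: [0.0, 0.999, 0.049, -0.005]
contact_force: [-11.7, -1.7, 5.5]
width: 0.0001
```

```bash
python3 -c "
from ax import *
tq()"
```

```text
t 25.80 X -14.8 Z 45.5 a 5.7 deg  F [-11.808   -0.5172   5.545 ]  tau 0.590
```

Call:
{"op": "drive_tool", "data": {"targets": [0,0,0,2,0,0,0,0,0,0,0,0,0,0,0,0,0,0,0,0,0]}}

```text
clock: 26.18
position: [0.4812, -0.0348, 0.1986]
ee_rot: [0.0, 0.999, 0.049, -0.005]
contact_force: [-11.1, -2.6, 6.3]
width: -0.0002
```

```bash
python3 -c "
from ax import *
tq()
s=get_image('side');cv2.imwrite('pics/side15.png',s[:,:,::-1])
crop('side',s,250,110,110,90,7,'pics/s15.png')"
```

```text
t 26.18 X -12.9 Z 45.6 a 7.8 deg  F [-11.3211  -1.5082   6.2789]  tau 0.571
```

View pics/s15.png

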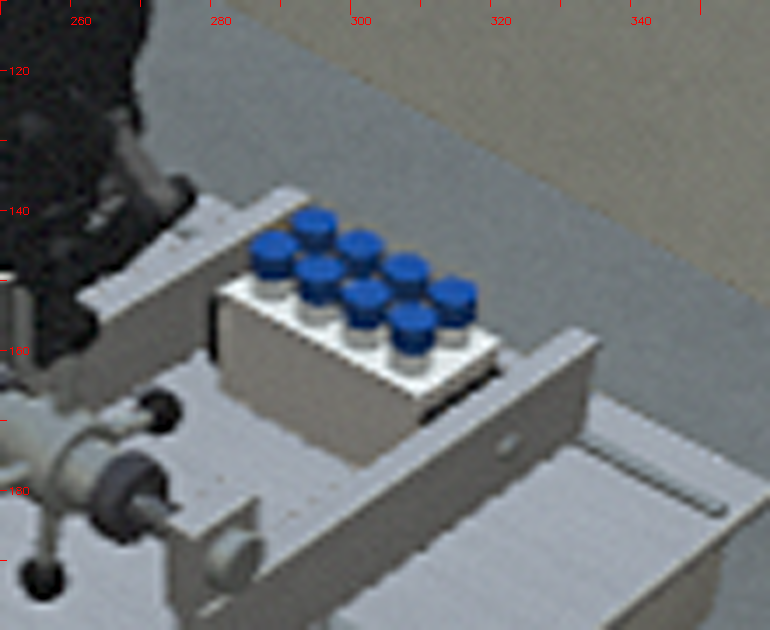

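Torque has risen to about 0.57. I'll check by image registration whether the rack has stopped sliding, which would mean both pads are touching.

```bash
python3 - <<'E'
from ax import *
ims={k:cv2.cvtColor(cv2.imread(f'pics/{k}.png'),cv2.COLOR_BGR2GRAY) for k in('s13','s14','s15')}
s11=cv2.imread('pics/side11.png'); c=cv2.resize(s11[110:200,250:360],None,fx=7,fy=7,interpolation=cv2.INTER_CUBIC); ims={'s11':cv2.cvtColor(c,cv2.COLOR_BGR2GRAY),**ims}
# image direction of shaker +y per mm at rack
P=pose(SH,[(SH[3]+.16,0,.13),(SH[3]+.16,.001,.13)]); q=proj('side',P); g=q[1]-q[0]; print('px per mm y',g)
regs={'rack':(230,210,490,440),'caps':(245,205,480,370),'rjawend':(530,325,610,420),'rjawtop':(430,335,600,520),'ljawtop':(215,180,310,250),'static rail':(600,400,760,520)}
for n,(x0,y0,x1,y1) in regs.items():
    for k in('s11','s14','s15'):
        a=ims['s13'][y0:y1,x0:x1].astype(np.float32);b=ims[k][y0:y1,x0:x1].astype(np.float32)
        # ECC translation
        W=np.eye(2,3,dtype=np.float32)
        try:
            cc,W=cv2.findTransformECC(a,b,W,cv2.MOTION_TRANSLATION,(3,200,1e-6),None,5)
            d=W[:,2]/7; print(n,k,'dpx',d,'mm along y',d@g/(g@g),round(cc,3))
        except Exception as e: print(n,k,'fail')
E
```

```text
px per mm y [-0.2818 -0.1485]
rack s11 dpx [-0.6512 -0.2423] mm along y 2.1633754137207055 0.905
rack s14 dpx [-0.0387 -0.0233] mm along y 0.14152218204310668 0.994
rack s15 dpx [-0.0735 -0.0503] mm along y 0.27778516587873264 0.988
caps s11 dpx [-0.8373 -0.3621] mm along y 2.8556214644721734 0.985
caps s14 dpx [0.0081 0.0082] mm along y -0.034622624436368654 0.998
caps s15 dpx [0.0293 0.021 ] mm along y -0.11230171824009642 0.996
rjawend s11 dpx [0.986  0.5829] mm along y -3.592010230446398 0.985
rjawend s14 dpx [-0.1574 -0.0873] mm along y 0.5647814123050037 0.991
rjawend s15 dpx [-0.3487 -0.1915] mm along y 1.2490343159652069 0.965
rjawtop s11 dpx [1.0231 0.3827] mm along y -3.401927755005467 0.858
rjawtop s14 dpx [-0.0826 -0.0786] mm along y 0.3446213913663579 0.991
rjawtop s15 dpx [-0.2773 -0.143 ] mm along y 0.9793501190231813 0.979
ljawtop s11 dpx [-0.9019 -0.4872] mm along y 3.218198646329156 0.97
ljawtop s14 dpx [0.1094 0.0718] mm along y -0.409095467718034 0.988
ljawtop s15 dpx [0.2937 0.1662] mm along y -1.0591388129419972 0.988
static rail s11 dpx [ 0.0217 -0.0003] mm along y -0.05988979207152547 0.994
static rail s14 dpx [0.0068 0.0021] mm along y -0.021869297230745866 0.997
static rail s15 dpx [-0.0087 -0.0123] mm along y 0.04200720247617575 0.997
```

Registration shows the rack hasn't moved since the -10.4° picture while both jaws came in about 1.1 mm each, so both pads were already touching by then. I'll check whether the left pad already touched at the start of stage 2, to bracket the touch angle.

```bash
python3 - <<'E'
from ax import *
P=pose(SH,[(SH[3]+.16,0,.13),(SH[3]+.16,.001,.13)]); q=proj('side',P); g=q[1]-q[0]
def load(k): return cv2.cvtColor(cv2.imread(f'pics/{k}.png'),cv2.COLOR_BGR2GRAY).astype(np.float32)
ref=load('s11')
# 4x crop origin 180,80 ; raw->(x-180)*4
regs={'caps':(405,225,555,330),'rjawend':(590,305,645,360),'ljawtop':(395,215,450,260),'rail':(650,360,730,430)}
for n,(x0,y0,x1,y1) in regs.items():
    for k in('s6','s7','s8','s9','s10','s11'):
        W=np.eye(2,3,dtype=np.float32)
        try:
            cc,W=cv2.findTransformECC(ref[y0:y1,x0:x1],load(k)[y0:y1,x0:x1],W,cv2.MOTION_TRANSLATION,(3,200,1e-6),None,5)
            d=W[:,2]/4; print(n,k,'mm along y rel s11 %.2f perp px %s cc %.3f'%(d@g/(g@g),d,cc))
        except Exception as e: print(n,k,'fail')
# sleeve balls: turnbuckle angle now
tq()
E
```

```text
caps s6 mm along y rel s11 0.24 perp px [-0.0638 -0.0447] cc 0.960
caps s7 mm along y rel s11 0.24 perp px [-0.0636 -0.0464] cc 0.961
caps s8 mm along y rel s11 0.29 perp px [-0.0737 -0.0608] cc 0.965
caps s9 mm along y rel s11 0.26 perp px [-0.0694 -0.0429] cc 0.988
caps s10 mm along y rel s11 -0.24 perp px [0.067  0.0337] cc 0.968
caps s11 mm along y rel s11 0.00 perp px [-0. -0.] cc 1.000
rjawend s6 mm along y rel s11 -7.46 perp px [2.1064 1.1009] cc 0.948
rjawend s7 mm along y rel s11 -7.46 perp px [2.1111 1.09  ] cc 0.950
rjawend s8 mm along y rel s11 -6.62 perp px [1.898  0.9214] cc 0.993
rjawend s9 mm along y rel s11 -3.12 perp px [0.9144 0.3976] cc 0.986
rjawend s10 mm along y rel s11 -0.01 perp px [-0.0017  0.0094] cc 0.998
rjawend s11 mm along y rel s11 -0.00 perp px [ 0. -0.] cc 1.000
ljawtop s6 mm along y rel s11 5.87 perp px [-1.5851 -0.9989] cc 0.954
ljawtop s7 mm along y rel s11 6.03 perp px [-1.6569 -0.9727] cc 0.976
ljawtop s8 mm along y rel s11 5.03 perp px [-1.3431 -0.8906] cc 0.958
ljawtop s9 mm along y rel s11 2.28 perp px [-0.6119 -0.3938] cc 0.947
ljawtop s10 mm along y rel s11 -2.68 perp px [ 0.9798 -0.0285] cc 0.560
ljawtop s11 mm along y rel s11 -0.00 perp px [0. 0.] cc 1.000
rail s6 mm along y rel s11 0.02 perp px [-0.0083  0.0046] cc 0.997
rail s7 mm along y rel s11 0.01 perp px [-0.005   0.0041] cc 0.998
rail s8 mm along y rel s11 0.02 perp px [-0.0072  0.0011] cc 0.998
rail s9 mm along y rel s11 0.03 perp px [-0.0125  0.0059] cc 0.998
rail s10 mm along y rel s11 0.02 perp px [-0.0104  0.0056] cc 0.998
rail s11 mm along y rel s11 0.00 perp px [-0.  0.] cc 1.000
t 26.23 X -12.9 Z 45.5 a 7.8 deg  F [-10.4602  -0.0642   6.278 ]  tau 0.527
```

All the estimates put the angle past second touch at about 0.3 to 0.47 rad, inside the 0.24–0.56 band. I'll back the finger off and measure everything with the view clear.

Call:
{"op": "drive_tool", "data": {"targets": [0,0,0,-10,0,0,0,0,0,0,-12,0,-8,0,0,0,0,0,0,-30,0,0,0,0,-10,0,-40,0,0,0,0,-30,0,-30,0,0,0,0,-40,0,0,0,0,0,0,-40,0,0,0,0,0,0,-20,0,0,0,0,0,0,0,0,0,0,0,0,0,0,0,0,0]}}

```text
clock: 27.48
position: [0.3262, -0.0506, 0.307]
ee_rot: [0.0, 0.999, 0.048, 0.001]
contact_force: [-0.3, -0.8, -0.1]
width: 0.0002
```

```bash
python3 -c "
from ax import *
rel()
s=get_image('side');cv2.imwrite('pics/side16.png',s[:,:,::-1])
crop('side',s,200,110,165,130,4,'pics/s16.png')
t=get_image('top');cv2.imwrite('pics/top16.png',t[:,:,::-1])
crop('top',t,195,92,135,125,4,'pics/t16.png')
"
```

```text
t 27.48 tip rel axis mm [-168.7093   -0.0706  153.9824] yaw_y -84.46 F(shaker) [-0.3255 -0.7489 -0.1406] q6 1.1077478887848282
```

View pics/s16.png

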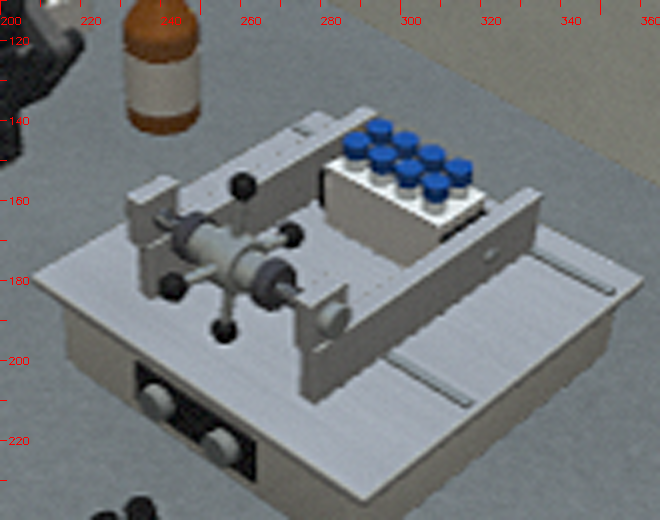

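View pics/t16.png

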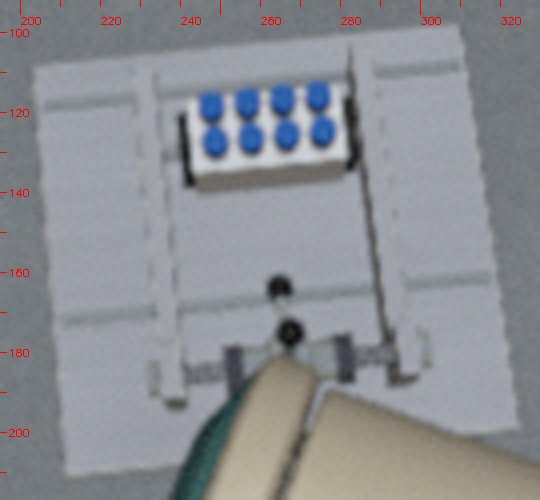

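Side view: the rack is held between both pads, and all four balls are visible. I'll fit the turnbuckle angle from the balls in each picture.

```bash
python3 - <<'E'
from ax import *
from fit import conv
from meas import balls
def cent(im,p,r=3.2):
    # dark-blob centroid near p
    g=cv2.cvtColor(im,cv2.COLOR_BGR2GRAY).astype(float) if im.ndim==3 else im
    p=np.array(p,float)
    for _ in range(8):
        x,y=np.meshgrid(np.arange(g.shape[1]),np.arange(g.shape[0]))
        w=np.clip(75-g,0,None)*(((x-p[0])**2+(y-p[1])**2)<r*r*1.6)
        if w.sum()==0:break
        p=np.array([(x*w).sum(),(y*w).sum()])/w.sum()
    return p
def fita(obs,ks,a0):
    def f(q):
        B=pose(SH,np.c_[SH[3]+.052*np.sin(q[0]+np.array(ks)*np.pi/2)+q[1]*0,np.zeros(len(ks)),.153+.052*np.cos(q[0]+np.array(ks)*np.pi/2)])
        return (proj('side',B)-obs-[q[1],q[2]]).ravel()
    r=least_squares(f,[a0,0,0]); return r.x[0],np.round(r.x[1:],2),np.round(r.fun,2)
im0=cv2.imread('pics/side0.png');im16=cv2.imread('pics/side16.png');im11=cv2.imread('pics/side11.png');im15=cv2.imread('pics/side15.png')
o=np.array([cent(im0,p) for p in conv(200,125,4,[(262,121),(205,275)])]); print('0',fita(o,[0,2],.49),o)
o=np.array([cent(im11,p) for p in conv(180,80,4,[(346,302),(281,455)])]); print('11',fita(o,[0,2],.54))
o=np.array([cent(im16,p) for p in conv(200,110,4,[(243,186),(291,235),(173,287),(224,330)])]); print('16',fita(o,[0,1,3,2],.14),o)
o=np.array([cent(im15,p) for p in conv(250,110,7,[(160,411),(42,578)])]); print('15',fita(o,[1,2],.14))
s13=cv2.resize(cv2.imread('pics/s13.png'),None,fx=1/7,fy=1/7,interpolation=cv2.INTER_AREA)
o=np.array([cent(s13,p) for p in conv(0,0,7,[(157,376),(75,557)])])+[250,110]; print('13',fita(o,[1,2],-.18))
# registration of rack/jaws 13/15 vs 16
P=pose(SH,[(SH[3]+.16,0,.13),(SH[3]+.16,.001,.13)]); q=proj('side',P); g=q[1]-q[0]
c=cv2.cvtColor(cv2.resize(im16[110:200,250:360],None,fx=7,fy=7,interpolation=cv2.INTER_CUBIC),cv2.COLOR_BGR2GRAY).astype(np.float32)
for n,(x0,y0,x1,y1) in {'caps':(245,205,480,370),'rjawend':(530,325,610,420),'ljawtop':(215,180,310,250)}.items():
  for k in('s13','s15'):
    a=cv2.imread(f'pics/{k}.png',0)[y0:y1,x0:x1].astype(np.float32)
    W=np.eye(2,3,dtype=np.float32); cc,W=cv2.findTransformECC(a,c[y0:y1,x0:x1],W,cv2.MOTION_TRANSLATION,(3,200,1e-6),None,5)
    d=W[:,2]/7; print(n,k,'->16 mm y %.2f'%(d@g/(g@g)),round(cc,3))
E
```

```text
0 (np.float64(0.5001089407102842), array([ 0.1 , -0.22]), array([ 0.  ,  0.11, -0.  , -0.11])) [[265.0393 155.6057]
 [250.9374 193.9074]]
11 (np.float64(0.5804571457392935), array([ 0.03, -0.24]), array([-0.01,  0.09,  0.01, -0.09]))
16 (np.float64(0.16092411985064262), array([-0.1 , -0.16]), array([ 0.1 , -0.01, -0.41,  0.18,  0.17,  0.13,  0.13, -0.3 ])) [[260.3615 156.5609]
 [272.6483 168.5651]
 [242.7855 181.5018]
 [255.699  192.7154]]
15 (np.float64(0.16465135807854536), array([-0.28, -0.15]), array([-0.25,  0.27,  0.25, -0.27]))
13 (np.float64(-0.16358308444088154), array([-0.02, -0.16]), array([-0.08,  0.37,  0.08, -0.37]))
caps s13 ->16 mm y -0.11 0.996
caps s15 ->16 mm y 0.00 0.999
rjawend s13 ->16 mm y 1.25 0.966
rjawend s15 ->16 mm y 0.00 0.998
ljawtop s13 ->16 mm y -1.06 0.989
ljawtop s15 ->16 mm y -0.02 0.999
```

Combined evidence for the angle past second touch is about 0.43 rad from the rack/jaw registration and about 0.33 rad from torque, against a target of 0.39. Nothing moved after release. One last check on the bystanders and the rack pose, then I'll hand in.

```bash
python3 - <<'E'
from ax import *
for n in('side','top'):
    a=cv2.imread(f'pics/{n}0.png');b=cv2.imread(f'pics/{n}16.png')
    d=cv2.absdiff(a,b).max(2)>45; d=cv2.morphologyEx(d.astype(np.uint8),cv2.MORPH_OPEN,np.ones((2,2)))
    k,l,st_,c=cv2.connectedComponentsWithStats(d)
    print(n,[tuple(int(v) for v in s) for s in st_[1:] if s[4]>12])
# predicted rack in both views at y=-5mm
h,l=.025,.05;X=SH[3]+.16
for n,(x0,y0,w,hh) in (('side',(250,110,110,90)),('top',(225,95,80,60))):
    im=cv2.imread(f'pics/{n}16.png'); z=cv2.resize(im,None,fx=6,fy=6,interpolation=cv2.INTER_CUBIC)
    q=((proj(n,pose(SH,[(X+sx*h,-.005+sy*l,.135) for sx,sy in((1,1),(1,-1),(-1,-1),(-1,1))]))+.5)*6-.5).round().astype(int)
    cv2.polylines(z,[q.reshape(-1,1,2)],True,(0,0,255),1)
    cv2.imwrite(f'pics/fin_{n}.png',z[y0*6:(y0+hh)*6,x0*6:(x0+w)*6])
E
```

```text
side [(37, 29, 28, 10, 154), (39, 36, 36, 65, 1074), (168, 56, 54, 97, 2869), (264, 137, 75, 57, 1261), (27, 145, 45, 69, 930), (20, 151, 6, 3, 14), (231, 154, 13, 8, 44), (258, 154, 6, 7, 27), (0, 157, 29, 31, 188), (250, 159, 8, 5, 24), (264, 160, 14, 17, 97), (281, 167, 58, 47, 260), (21, 169, 5, 4, 14), (233, 172, 3, 11, 31), (238, 174, 11, 13, 78), (276, 183, 16, 10, 63), (249, 185, 12, 13, 92), (22, 187, 9, 12, 45), (73, 191, 37, 104, 1199), (275, 190, 5, 22, 71), (31, 212, 39, 18, 418), (0, 247, 15, 33, 337), (307, 261, 14, 17, 136), (302, 266, 49, 35, 671), (23, 273, 47, 15, 262), (61, 286, 24, 11, 178), (24, 289, 19, 12, 61), (0, 299, 19, 10, 133), (36, 300, 50, 22, 712), (20, 306, 19, 17, 211), (41, 320, 7, 5, 17)]
top [(240, 109, 52, 32, 397), (255, 115, 7, 17, 84), (264, 114, 7, 17, 84), (273, 114, 7, 16, 77), (246, 116, 7, 17, 83), (237, 122, 4, 19, 50), (286, 136, 3, 12, 24), (288, 149, 2, 7, 14), (263, 162, 9, 24, 123), (291, 172, 4, 7, 21), (296, 175, 9, 14, 55), (293, 184, 4, 6, 21), (235, 191, 25, 58, 403), (266, 191, 9, 12, 62), (275, 190, 32, 13, 214), (350, 195, 39, 24, 557), (260, 205, 106, 96, 4684), (244, 207, 22, 34, 391), (345, 221, 7, 21, 58), (228, 254, 13, 13, 111), (241, 259, 11, 14, 101), (202, 268, 40, 85, 856), (0, 274, 4, 8, 25), (0, 283, 37, 29, 573), (332, 293, 10, 13, 83), (0, 301, 5, 3, 13), (300, 303, 34, 81, 799), (173, 332, 27, 13, 118), (148, 341, 89, 43, 1431), (249, 349, 45, 35, 763), (228, 366, 15, 18, 154), (206, 373, 8, 11, 57)]
```

View pics/fin_side.png

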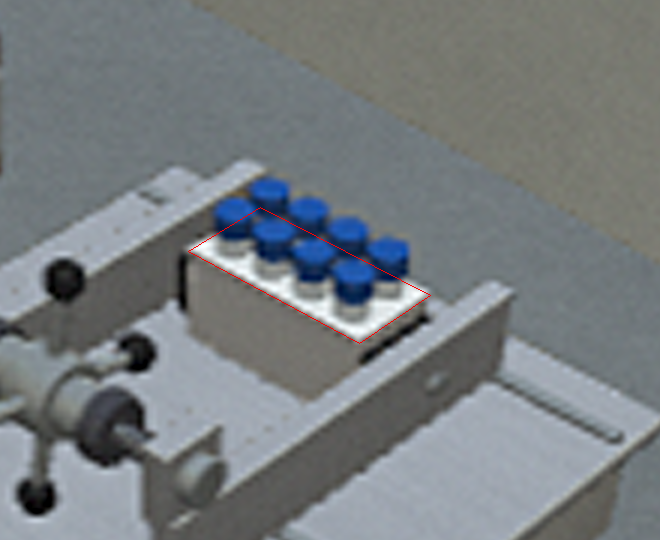

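View pics/fin_top.png

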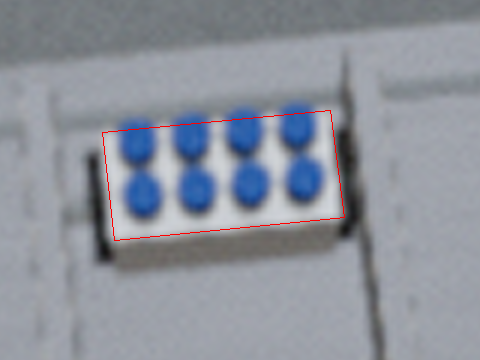

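The predicted rack outline (upright, on the deck, about -5 mm in y) matches both views. Only the arm, the rack and the turnbuckle/jaws have changed since the start. Handing in.

```bash
python3 -c "
from rig import *
s=get_state();print(s['clock'],s['contact_force']);print(sign_off())"
```

```text
27.575 [ 0.69957816  0.05599788 -0.39721947]
the job is handed in; nothing more can be done
None
```

The rack stands upright on the deck, clamped between both pads, and I handed the job in at 27.6 s. I set it down between the pads and released it. Then I turned the turnbuckle about 2.8 rad by pushing two of its bars in turn.

**How tight it is:** the two checks of the angle past second touch disagree somewhat. Both are inside the 0.24–0.56 rad band, on either side of the 0.39 rad asked for.
- **From the images:** about 0.40–0.46 rad, or roughly 30–34 N. The rack had stopped sliding while both jaws still came in about 1.1 mm each.
- **From the push torque:** about 0.33 rad, or roughly 25 N. The last single readings were noisy at 0.53–0.59 N m, below the nominal 0.65 N m, and the lowest of them would mean only about 16 N.

**Last checks:**
- **Rack position:** an upright rack outline drawn on the deck, about 5 mm off jaw centre in y, matches both views. The left pad touched first and slid the rack to that side.
- **Bench:** comparing pictures from start to end, only the arm, the rack and the turnbuckle with its jaws have changed.
- **Robot:** it is clear of everything and reads about 0 N. The highest push force read was about 31 N, for a moment while taking the second bar.

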